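Emergency lid release of a bench centrifuge

TASK

The power is off and the centrifuge lid is locked: take the square-handled release rod from the rack, push its point squarely through the slot in the sloping front panel onto the hidden latch tab until the lid springs ajar, and pull it out again. Stand the rod, point down, in the white pot and raise the lid so that it stays wide open, about 65 degrees or more. Leave the other two tools in the rack, and the bottles, the dish and the slide box where they stand.

Things in the scene. Friction and masses are not known exactly. Their poses are not given: they have to be found in the camera images.
- centrifuge: White bench centrifuge, fixed; housing 260 mm deep, 240 wide, 130 high; its place and yaw vary. Origin under its centre; x from its front to its back, y to its left, z up. Its grey front panel slopes: it rises towards the back at 30 degrees to the horizontal, so the panel's inward normal is (0.500, 0, -0.866) in these axes.
- slot (a point): Centre of the mouth of the release slot, on the face of the sloping panel; axes of the centrifuge. The slot is 32 mm long along y and 14 mm wide across, with a thin black rim, and runs square to the panel through its 20 mm thickness. Behind it is free space and then the latch tab, 40 mm in from the mouth. On the panel left of the slot is a black display, right of it two white keys.
- latch_tab (a point): Middle of the outer face of the hidden sprung steel latch tab inside the centrifuge, on the slot's axis, 40 mm in from the mouth; the face is 50 mm along y and 26 mm across, square to the slot's axis. Moves with the tab; axes of the centrifuge while not pressed.
- latch (a joint): Latch rocker angle in rad: 0 at rest, 0.33 at its stop. Pressing the tab along the slot's axis moves it 5 mm per 0.1 rad. The lid is freed at about 0.18 rad (9 mm); the stop is at about 16 mm. The force needed is about 4 N at first, 5 to 7 N at release; the tab springs back when let go.
- lid (a joint): Lid angle in rad: about 0.02 when locked shut, about 0.26 when it has sprung ajar, 1.35 at its stop. A stiff damped hinge holds the lid wherever it is left above 0.26; raising it takes 2 to 4 N at the front edge if done at walking pace or slower.
- lid_edge (a point): Middle of the lower front edge of the lid's lip: a grey tongue 100 mm wide and 8 mm thick that sticks out 25 mm in front of the white lid, above the sloping panel. With the lid ajar there is over 50 mm free height under this edge, so fingertips can reach beneath it. Axes turn with the lid: at 0 as the centrifuge's.
- lid_hinge (a point): Middle of the lid's hinge axis, along the centrifuge's y, at the back of the housing 132 mm above the bench. The lid's front edge lies 180 mm from it. Axes of the centrifuge.
- rod_grip (a point): Centre of the handle of the release rod: a black upright block 22 x 22 mm (x, y) and 56 mm high; z runs from the point to the handle. Below the handle is a black collar, 26 mm across and 6 mm thick, and below that a steel rod 8 mm in diameter and 90 mm long. Whole length 152 mm, 80 g. It hangs upright in one of the three holes of the rack with its collar on the rack's top.
- rod_tip (a point): The point (lower end) of the release rod, on its axis, 124 mm below the centre of the handle. Same axes as rod_grip.
- rack: White tool rack, fixed, 200 mm (x) by 64 mm (y), top at 105 mm; origin under its centre. Three holes 14 mm square, 65 mm apart along its x; each holds a tool, which one varies. Handles are best gripped across the rack, along its y. It stands on one side of the centrifuge, the pot on the other; the sides vary.
- ball_tool_grip (a point): Centre of the 30 mm ball on top of another tool in the rack, 31 mm above the rack's top. Not to be used.
- round_tool_grip (a point): Centre of the slim round handle (16 mm thick, 42 mm high) of the third tool in the rack. Not to be used.
- pot_rim (a point): Centre of the mouth of the loose white ceramic pot: a plain cup 110 mm high, 100 mm across outside at the mouth and about 80 mm at the foot, walls 6 mm, 0.7 kg. z is up.
- pot_in (a point): Centre of the pot's inner floor, 7 mm above the bench. Same axes as pot_rim.
- petri_dish: Clear lidded dish lying on the bench in front, 94 mm across, 17 mm high; origin under its centre.
- slide_box: White box lying on the bench in front, 85 x 55 x 30 mm; origin under its centre.
- dropper_a: Amber dropper bottle with black rubber top standing beside the centrifuge, 48 mm across, 112 mm high; origin under its centre.
- dropper_b: A second such dropper bottle on the other side of the centrifuge.
- dropper_c: A third such bottle, in the steel tray at the side of the bench.
- dropper_d: A fourth such bottle, in the steel tray.
Mind the look-alikes: they are no part of the job. Of the things that look like the part that bears pot_rim, the larger one is meant. What is shaped like the part that bears rod_grip but purple is not meant.

How it is judged:
On the way, in this order (a step that is already met when the one before it is completed fails the run):
1. the point of the rod presses the hidden latch tab (value of joint latch above 0.08 rad and distance between rod_tip and latch_tab below 0.02 m).
2. the lid has sprung ajar (value of joint lid above 0.15 rad), for 0.1 s.
At the end, for the whole second after the job is handed in: The lid stands still, open by at least 1.0 rad (57 degrees); the latch tab has sprung back (under 0.05 rad); the rod is in the pot with its point within 30 mm of the pot's floor; the pot stands upright (within 0.1 rad) on the bench (value of joint lid above 1 rad and velocity of joint lid between -0.05 and 0.05 rad/s and value of joint latch below 0.05 rad and horizontal distance between rod_tip and pot_in below 0.05 m and z of rod_tip in the frame of pot_in between -0.01 and 0.03 m and angle between pot_in's own z axis and vertical below 0.1 rad and height (world z) of pot_in below 0.02 m); the robot touches nothing.
It fails at once if another tool is taken from the rack (distance of any of ball_tool_grip, round_tool_grip from where it was at the start of the episode above 0.04 m).
It fails at once if the pot is knocked over (angle between pot_in's own z axis and vertical above 0.6 rad).
It fails at once if a dropper bottle, the dish or the slide box is knocked over or shoved away (angle between any of dropper_a, dropper_b, dropper_c, dropper_d, petri_dish, slide_box's own z axis and vertical above 0.6 rad or distance of any of dropper_a, dropper_b, dropper_c, dropper_d, petri_dish, slide_box from where it was at the start of the episode above 0.06 m).
It also fails if it takes over 69 s, if anything falls off the work surface, if the arm or the gripper's body presses on something with over 40 N, if the wrist force passes 120 N, or if a joint passes its speed limit or range.

ROBOT

A 6-joint arm with a two-finger parallel gripper is mounted at the origin on the work surface. World frame = base frame: x ahead of the robot, y to its left, z up, the work surface at z = 0. Lengths are in m, angles in rad, forces in N, time in s.
With the tool pointing down it reaches from about 0.4 to 0.825 m from the base axis. Payload 7 kg.
Tool frame: the origin (TCP) lies on the centre line of the jaws, within the pads' length; the fingertips stand 22 mm ahead of it and the grasp point (between the pads) lies 3 mm ahead of it; z points along the fingers, y is the line along which they close (so a half turn about z gives the same grasp; the last joint's range is limited). The gripper opens to 88 mm and grips with 3 to 60 N. Pads are 19 mm wide; open, the fingers measure 130 mm over their backs; the gripper's body (78 mm by 193 mm) begins 47 mm behind the grasp point.
Start: joints at [-1.045, 0.359, 0.012, 0, -1.224, -0.288], TCP at [0.159, -0.656, 0.249] pointing down, gripper open.
Joint ranges: [-3.07, 3.07], [-1.43, 2.12], [-1.02, 1.25], [-3.03, 1.67], [-3.05, -0], [-3.03, 3.03]. Speed limits (rad/s): [2.39, 2.39, 3.01, 3.14, 3.14, 3.14].

INTERFACE

Orientations are given as [roll, pitch, yaw] about the fixed x, y, z axes, in that order (R = Rz(yaw) Ry(pitch) Rx(roll)).
In Python, from station import monitor, viewer, order gives the robot as it stands. The module is installed in compiled form; this text tells all that it offers.
- The arm moves only by the tool servo_tool, never from a script. Its argument "targets" is a list of rows, each an object with "angular": the turn, a rotation vector about the tool's x, y, z in degrees, a list of three; "xyz": the shift along the tool's x, y, z in cm, a list of three; "claw": the finger opening in cm, from 0 to 8.76. A call has 1 to 20 rows; each row shifts and turns the commanded pose from where the row before left it, along the tool's axes as they then stand; what a row does not reach is not made up. A row lasts 1/10 s, in which the tool goes at most 50 mm and 8.59 degrees, less where a joint would pass 70% of its speed; a pose out of reach is approached as far as the arm can. A call is refused whole if a number of a shift passes 5 or a number of a turn 8.59, either way. A call with a gripper value outside its range is refused whole. The fingers move at their own pace and stop on an object; "force" is the grip in N (left out, the last holds). Time passes only in rows, so rows that do not move let the fingers close. It gives the time, the measured TCP pose, the force, the opening and the grip force at its end, in the units of the state.
- monitor.get_state(): the state, without advancing time (a new reading comes with each control period).
- viewer.grab_frame(name): name is "side" or "top" or "wrist"; returns a dict with "color" (480x640x3 uint8, blue, green, red), "fovy" (degrees; the focal length in pixels is half the picture's height over the tangent of half this angle, whatever the lens; pixels are square), "cx", "cy" (the principal point, pixels), "R" (3x3) and "t" (3): a world point X has camera coordinates R X + t. Camera axes: x right, y down, z forward; pixel columns grow to the right and rows downward; lengths in m; the calibration is good to about 2 mm. A picture is of the moment at which its call begins. There is no depth.
- order.job_done(): hands the job in; it is judged then, once.
The state is a dict: "t": time; "q": joint angles; "qd": joint speeds; "joint_efforts": joint torques, N m; "eef_pos": TCP position; "ee_rot": TCP orientation; "force": force on the tool from outside, world axes, zero at the start; "moment": the same for the moment, N m; "width": finger opening in m; "gripper_force": force on a finger pad.
Only numpy, scipy, OpenCV 4.12 (cv2) and the standard library are available. Lean on these libraries where they do the work, as an engineer would, in place of code of your own. Each camera call takes 0.05 s, during which the arm holds its last target. There are 200 camera calls.

## Working session

There is one attempt and no reset: what is moved stays moved. The work goes in short steps, Python scripts to look and compute and a tool call to move; the robot and the scene stay as the last step left them, time stands still between calls to the robot, and variables do not carry over. Pictures are saved under pics/ and viewed, at most 10 in all, crops included, and the job is handed in when it is done.

Besides the shell and the picture viewer there is one more tool, called as name(argument=value, ...), one argument or row to a line, values as JSON. servo_tool: Moves the arm, as the interface text tells. Its arguments: {"type":"object","properties":{"targets":{"type":"array"},"force":{"type":"number"}},"required":["targets"]}

```bash
mkdir -p pics; cat > h.py <<'E'
import numpy as np, cv2, pickle
from scipy.spatial.transform import Rotation as Ro
from station import monitor, viewer, order
def grab(n,save=None):
    f=viewer.grab_frame(n)
    pickle.dump(f,open(f'pics/{save or n}.pkl','wb'))
    cv2.imwrite(f'pics/{save or n}.png',f['color']); return f
def load(n): return pickle.load(open(f'pics/{n}.pkl','rb'))
def cam(f):
    F=240/np.tan(np.radians(f['fovy'])/2); return F,np.array(f['R']),np.array(f['t'])
def ray(f,uv):
    F,R,t=cam(f); d=R.T@np.array([(uv[0]-f['cx'])/F,(uv[1]-f['cy'])/F,1]); return -R.T@t,d/np.linalg.norm(d)
def onz(f,uv,z):
    c,d=ray(f,uv); return c+d*(z-c[2])/d[2]
def proj(f,X):
    F,R,t=cam(f); p=R@np.array(X)+t; return np.array([f['cx']+F*p[0]/p[2],f['cy']+F*p[1]/p[2]])
def tri(*obs):
    A=np.zeros((3,3));b=np.zeros(3)
    for f,uv in obs:
        c,d=ray(f,uv);P=np.eye(3)-np.outer(d,d);A+=P;b+=P@c
    X=np.linalg.solve(A,b); return X,[np.round(proj(f,X)-uv,1) for f,uv in obs]
E
python3 - <<'E'
from h import *
a=grab('side');b=grab('top')
for f in(a,b): print(f['fovy'],f['cx'],f['cy'],-np.array(f['R']).T@f['t'])
print(monitor.get_state())
E
```

```text
46.49365175150083 318.0535344372934 244.8888435422336 [ 0.28670707 -0.92063086  0.9642119 ]
46.59354756442341 323.4564152373241 233.35972639338223 [ 0.33343805 -0.08624694  1.33955251]
{'t': 0.1, 'q': array([-1.04487632e+00,  3.59287342e-01,  1.11627403e-02, -3.09237543e-04,
       -1.22410610e+00, -2.88090501e-01]), 'qd': array([-6.67144891e-05, -2.12841968e-03,  2.56669904e-04,  2.88240738e-03,
        9.64722318e-04, -4.26337837e-04]), 'joint_efforts': array([-1.59210584e-03, -5.84164453e+01,  2.93749738e+01,  7.01539144e+00,
        1.01367087e-02, -5.94159133e-05]), 'eef_pos': array([ 0.15890152, -0.65561468,  0.24773962]), 'ee_rot': array([ 3.14013479e+00, -1.28834017e-04, -2.90386834e+00]), 'force': array([ 0.4448643 , -0.99705015,  1.07571766]), 'moment': array([ 0.0885535 ,  0.05271077, -0.03932892]), 'gripper_force': 0.0, 'width': 0.0876005943569152}
```

View pics/side.png

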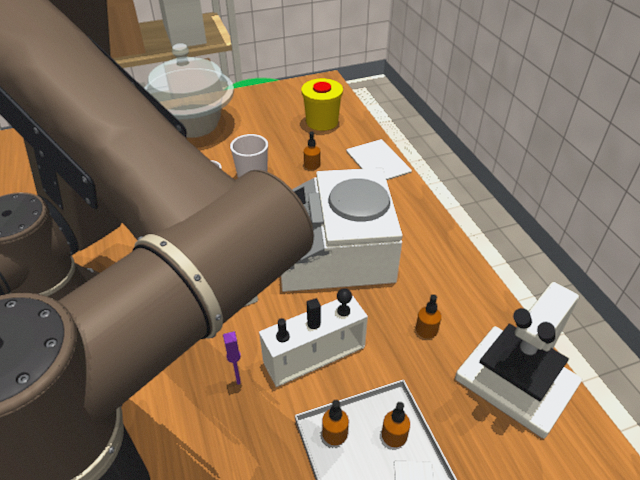

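View pics/top.png

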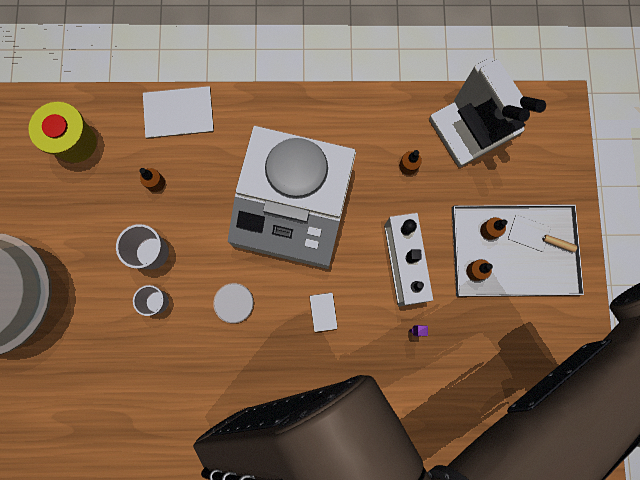

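Top view: the candidates for the rod are the black ball tool (409,227), the black square handle (415,256), the slim round handle (417,286) and the purple look-alike (420,330). I choose the square black one at (415,256), which is (314,312) in the side view. The pots are at (140,247), the larger one and so the one meant, and at (149,300), the smaller. The slot is near (283,231).

```bash
python3 - <<'E'
from h import *
a=load('side')['color'];b=load('top')['color']
o=np.zeros((600,800,3),np.uint8)
def put(im,x0,y0,w,h,s,X,Y): o[Y:Y+h*s,X:X+w*s]=cv2.resize(im[y0:y0+h,x0:x0+w],None,fx=s,fy=s,interpolation=cv2.INTER_CUBIC)
put(b,226,185,125,90,4,0,0)
put(b,380,205,60,110,5,500,0)
put(a,255,280,120,56,4,0,364)
put(b,110,215,70,56,4,500,0) if 0 else None
cv2.imwrite('pics/c1.png',o)
E
```

```text
(no output)
```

View pics/c1.png

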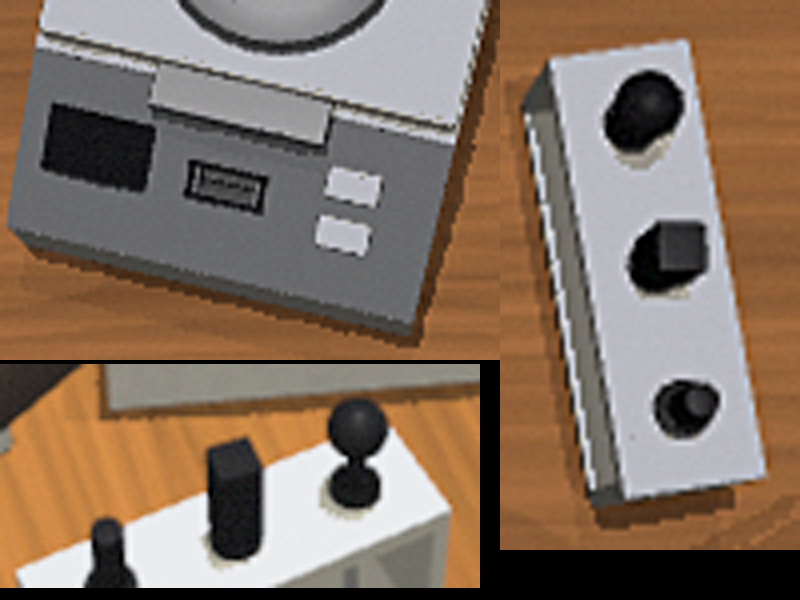

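The crop shows the chosen tool has a square black handle on a round collar, with the ball above it and the slim round handle below it. Handle top centre is at top (416.5,254) and side (314,302). The slot is at top (282.7,231.7).

```bash
python3 - <<'E'
from h import *
np.set_printoptions(precision=4,suppress=True)
a=load('side');b=load('top')
print('handle top',tri((b,(416.4,253.9)),(a,(314,302))))
T=lambda x,y:(380+(x-500)/5-.4,205+y/5-.4)
C=np.array([onz(b,T(*p),.105) for p in[(550,60),(690,40),(765,478),(623,498)]])
c=C.mean(0);print('rack',C,c)
for i,j in((3,0),(2,1),(0,1),(3,2)):
    d=C[j]-C[i];print(np.linalg.norm(d),np.degrees(np.arctan2(d[1],d[0])))
S=lambda x,y:(226+x/4-.4,185+y/4-.4)
for z in(.07,.09,.11):print('slot',onz(b,S(227,187),z))
for n,p,q,z in(('lip',(325,145),(152,103),.125),('front',(412,325),(10,228),.03),('slotrim',(265,213),(187,195),.09)):
    P=onz(b,S(*p),z);Q=onz(b,S(*q),z);d=Q-P;print(n,P,Q,np.linalg.norm(d),'yaw',np.degrees(np.arctan2(d[1],d[0]))-90)
# pot rim
im=b['color'][215:280,105:180];g=cv2.cvtColor(im,cv2.COLOR_BGR2GRAY)
P=onz(b,(139,246),.11);print('pot',P)
print('dropper near',onz(b,(152,181),.0),onz(b,(410,163),0.05))
E
```

```text
handle top (array([ 0.4927, -0.3063,  0.1688]), [array([ 0.1, -0.8]), array([-0.9,  0.2])])
rack [[ 0.5853 -0.2606  0.105 ]
 [ 0.5941 -0.3246  0.105 ]
 [ 0.396  -0.3497  0.105 ]
 [ 0.388  -0.2864  0.105 ]] [ 0.4909 -0.3053  0.105 ]
0.19905363186765604 7.46679927850845
0.19960663078065272 7.22856619543474
0.06459763406737823 -82.24166373292562
0.06376723397156354 -82.73319606798917
slot [ 0.5598 -0.016   0.07  ]
slot [ 0.5563 -0.0171  0.09  ]
slot [ 0.5527 -0.0182  0.11  ]
lip [ 0.5732 -0.0733  0.125 ] [0.5978 0.0226 0.125 ] 0.09909316229032271 yaw -14.39122018296149
front [ 0.4832 -0.1229  0.03  ] [0.5434 0.1147 0.03  ] 0.24516757220792695 yaw -14.214740271734556
slotrim [ 0.5411 -0.0386  0.09  ] [0.5518 0.0056 0.09  ] 0.04553923723021049 yaw -13.683420564173389
pot [0.5225 0.2993 0.11  ]
dropper near [0.7014 0.3091 0.    ] [ 0.7278 -0.3219  0.05  ]
```

```bash
cat >> h.py <<'E'
np.set_printoptions(precision=3,suppress=True)
def plan(pos,R,P0=None,R0=None):
    "total shift (cm, in present tool axes) and rotvec (deg, tool axes) to reach pos,R"
    s=monitor.get_state()
    P0=np.array(s['eef_pos']) if P0 is None else P0
    R0=Ro.from_euler('xyz',s['ee_rot']) if R0 is None else R0
    d=R0.inv().apply(np.array(pos)-P0)*100; r=(R0.inv()*R).as_rotvec(degrees=True)
    print('shift cm',d,'turn deg',r, 'n>=',max(np.linalg.norm(d)/5,np.linalg.norm(r)/8.59)); return d,r
def down(yaw): return Ro.from_euler('xyz',[180,0,yaw],degrees=True)
E
python3 -c "
from h import *
s=monitor.get_state();R=Ro.from_euler('xyz',s['ee_rot'])
plan([.45,-.15,.40],R)
plan([.4927,-.3063,.24],down(-172.6),np.array([.45,-.15,.40]),R)"
```

```text
shift cm [-40.196  42.307 -15.17 ] turn deg [0. 0. 0.] n>= 12.05931593258477
shift cm [ -0.471 -16.219  15.976] turn deg [ 0.083 -0.012  6.221] n>= 4.554249883350716
```

servo_tool(
  targets=[
    {"xyz": [-2.5, 2.6, -0.95], "angular": [0, 0, 0], "claw": 8},
    {"xyz": [-2.5, 2.6, -0.95], "angular": [0, 0, 0], "claw": 8},
    {"xyz": [-2.5, 2.6, -0.95], "angular": [0, 0, 0], "claw": 8},
    {"xyz": [-2.5, 2.6, -0.95], "angular": [0, 0, 0], "claw": 8},
    {"xyz": [-2.5, 2.6, -0.95], "angular": [0, 0, 0], "claw": 8},
    {"xyz": [-2.5, 2.6, -0.95], "angular": [0, 0, 0], "claw": 8},
    {"xyz": [-2.5, 2.6, -0.95], "angular": [0, 0, 0], "claw": 8},
    {"xyz": [-2.5, 2.6, -0.95], "angular": [0, 0, 0], "claw": 8},
    {"xyz": [-2.5, 2.6, -0.95], "angular": [0, 0, 0], "claw": 8},
    {"xyz": [-2.5, 2.6, -0.95], "angular": [0, 0, 0], "claw": 8},
    {"xyz": [-2.5, 2.6, -0.95], "angular": [0, 0, 0], "claw": 8},
    {"xyz": [-2.5, 2.6, -0.95], "angular": [0, 0, 0], "claw": 8},
    {"xyz": [-2.5, 2.6, -0.95], "angular": [0, 0, 0], "claw": 8},
    {"xyz": [-2.5, 2.6, -0.95], "angular": [0, 0, 0], "claw": 8},
    {"xyz": [-2.5, 2.6, -0.95], "angular": [0, 0, 0], "claw": 8},
    {"xyz": [-2.5, 2.6, -0.95], "angular": [0, 0, 0], "claw": 8},
    {"xyz": [0, 0, 0], "angular": [0, 0, 0], "claw": 8},
    {"xyz": [0, 0, 0], "angular": [0, 0, 0], "claw": 8},
  ],
)

```text
t: 1.9
eef_pos: [0.4499, -0.1567, 0.4003]
ee_rot: [3.141, -0.001, -2.902]
force: [-0.1, -0.5, -0.7]
width: 0.0804
gripper_force: 0.0
```

```bash
python3 -c "
from h import *
f=grab('wrist','w1');grab('side','s1');grab('top','t1')
s=monitor.get_state();print(s['eef_pos'],s['ee_rot'],s['force'],f['fovy'],-np.array(f['R']).T@f['t'],np.array(f['R']))"
```

```text
[ 0.449 -0.158  0.4  ] [ 3.141 -0.001 -2.905] [-0.486  0.23  -0.116] 67.92056914748136 [ 0.384 -0.173  0.537] [[-0.238  0.971  0.   ]
 [ 0.941  0.23   0.249]
 [ 0.242  0.06  -0.968]]
```

View pics/w1.png

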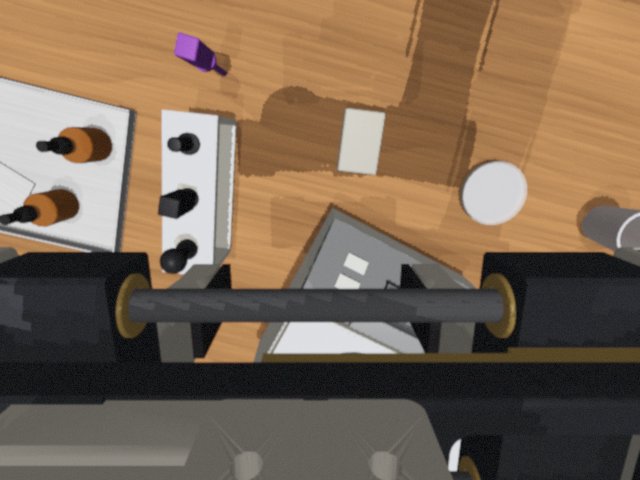

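The wrist view shows the rack at left (square handle at (175,204)) and the pot at the right edge. The slot is hidden behind a finger at about (390,290), so I shift for a clear view.

servo_tool(
  targets=[
    {"xyz": [-2.6, 1.9, -0.5], "angular": [0, 0, 0], "claw": 8},
    {"xyz": [-2.6, 1.9, -0.5], "angular": [0, 0, 0], "claw": 8},
    {"xyz": [-2.6, 1.9, -0.5], "angular": [0, 0, 0], "claw": 8},
    {"xyz": [-2.6, 1.9, -0.5], "angular": [0, 0, 0], "claw": 8},
    {"xyz": [0, 0, 0], "angular": [0, 0, 0], "claw": 8},
    {"xyz": [0, 0, 0], "angular": [0, 0, 0], "claw": 8},
  ],
)

```text
t: 2.65
eef_pos: [0.5329, -0.0596, 0.4199]
ee_rot: [3.142, -0.001, -2.904]
force: [-0.1, -0.1, -1.2]
width: 0.0798
gripper_force: 0.0
```

```bash
python3 -c "
from h import *
f=grab('wrist','w2');s=monitor.get_state();print(s['eef_pos'],s['ee_rot'])
b=f['color'];g=load('s1')
p=proj(f,[.5563,-.0171,.09]);print(p, proj(g,[.5563,-.0171,.09]))
o=np.zeros((600,800,3),np.uint8)
x,y=max(0,int(p[0])-75),max(0,int(p[1])-60);print(x,y)
o[:480]=cv2.resize(b[y:y+120,x:x+200],None,fx=4,fy=4,interpolation=cv2.INTER_CUBIC)
o[480:,:160]=cv2.resize(b,(160,120))
cv2.imwrite('pics/c2.png',o)"
```

```text
[ 0.533 -0.06   0.42 ] [-3.142 -0.001 -2.905]
[342.138 215.062] [297.944 224.466]
267 155
```

View pics/c2.png

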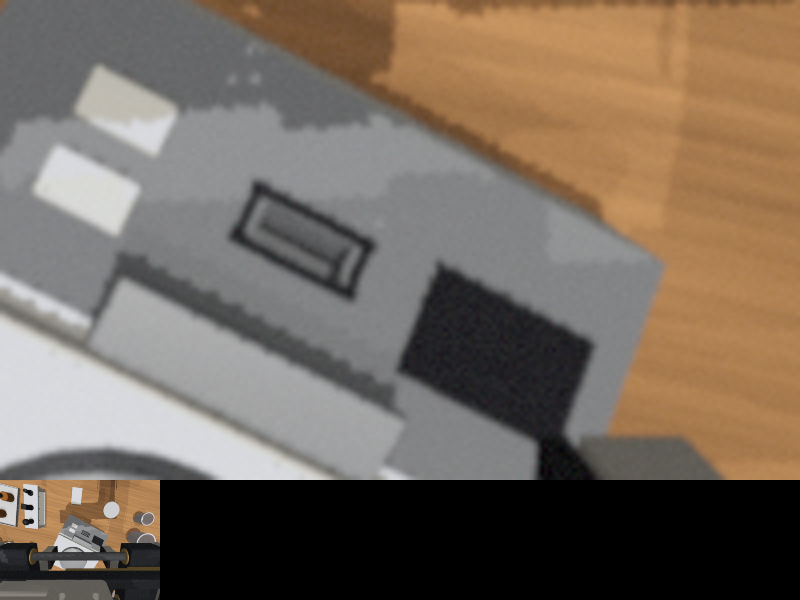

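The wrist crop shows the slot clearly: rim corners at crop (257,180), (375,242), (352,298) and (232,238), so its centre is at image (342.6,214.5). The display is on its left and the white keys on its right, as described.

```bash
python3 - <<'E'
from h import *
b=load('top');w=load('w2')
S=lambda p:(226+p[0]/4-.4,185+p[1]/4-.4)
W=lambda p:(267+p[0]/4-.4,155+p[1]/4-.4)
Q={'slot':((226.5,187),(304,239.5)),'dRF':((147,192),(440,263)),'dLF':((40,170),(593,345)),'dRB':((157,126),(400,368)),
'kBR':((382,180),(33,193)),'kFL':((317,245),(157,157)),'kFR':((366,257),(77,113)),'front':((412,325),None),
'lipL':((152,103),(400,418)),'lipR':((325,145),(90,345))}
pts={}
for k,(p,q) in Q.items():
    if q is None: continue
    X,e=tri((b,S(p)),(w,W(q)));pts[k]=X;print(k,X,e)
# fit panel offset: normal known given yaw
for yaw in(-14.3,):
    R=Ro.from_euler('z',yaw,degrees=True);n=R.apply([.5,0,-.8660]);print('n',n)
    for k,X in pts.items():print(k,n@X)
for p,q,f,M in(((257,180),(375,242),w,W),((232,238),(352,298),w,W)):
    P=onz(f,M(p),.092);Qq=onz(f,M(q),.092);d=Qq-P;print(np.linalg.norm(d),np.degrees(np.arctan2(d[1],d[0]))-90)
E
```

```text
slot [ 0.556 -0.017  0.09 ] [array([-0. ,  0.2]), array([-0.1,  0.3])]
dRF [0.551 0.027 0.101] [array([-0. ,  0.3]), array([-0.2,  0.5])]
dLF [0.568 0.089 0.087] [array([ 0. , -0.2]), array([ 0.1, -0.2])]
dRB [0.586 0.021 0.113] [array([-0.2,  0.5]), array([-0.5,  0.7])]
kBR [ 0.55  -0.104  0.147] [array([-0.1, -0.2]), array([-0. , -0.3])]
kFL [ 0.189 -0.097  2.326] [array([2.1, 2.3]), array([0.5, 1. ])]
kFR [ 0.52  -0.097  0.116] [array([ 0.6, -3.8]), array([ 2.6, -6.4])]
lipL [0.597 0.022 0.13 ] [array([-0. ,  0.1]), array([-0.1,  0.1])]
lipR [ 0.526 -0.076  0.361] [array([0.2, 0. ]), array([0.7, 0.3])]
n [ 0.485 -0.123 -0.866]
slot 0.1934488163481705
dRF 0.1762180730348407
dLF 0.18849561546194002
dRB 0.1838871906577545
kBR 0.15170341078345992
kFL -1.911023553233624
kFR 0.16311762094241355
lipL 0.17347407339549842
lipR -0.04839848827014506
0.04475863758933569 -14.200482809743818
0.0455067944730769 -13.336661634618679
```

```bash
python3 - <<'E'
from h import *
f=grab('side','s2');p=proj(f,[.556,-.017,.09]);x,y=int(p[0])-60,int(p[1])-50;print(p,x,y)
cv2.imwrite('pics/c3.png',cv2.resize(f['color'][y:y+100,x:x+130],None,fx=6,fy=6,interpolation=cv2.INTER_CUBIC))
plan([.4927,-.3063,.24],down(-172.6))
E
```

```text
[297.807 224.468] 237 174
shift cm [  9.614 -23.004  18.044] turn deg [-0.004 -0.029  6.159] n>= 6.155310094567753
```

View pics/c3.png

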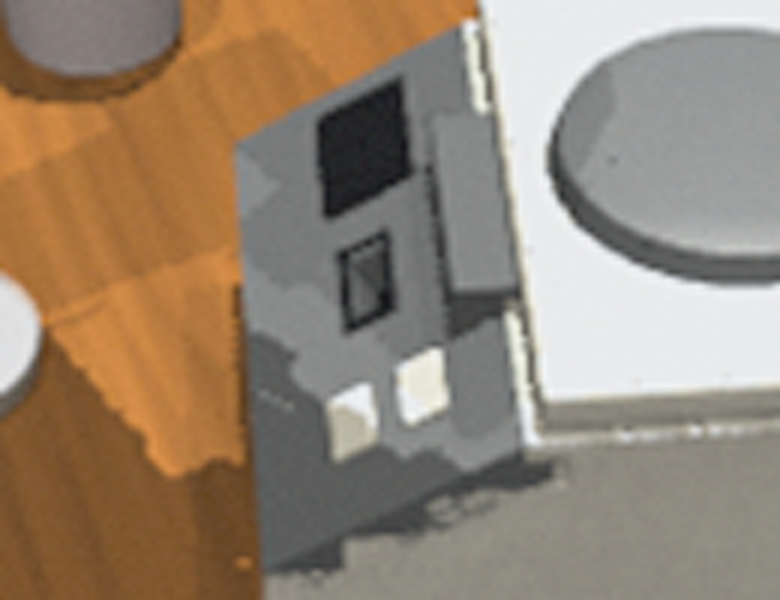

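Side crop: the slot centre is at crop (367,284), which is image (297.7,220.9), unobstructed. That gives a good baseline against the top view.

```bash
python3 - <<'E'
from h import *
a=load('s2');b=load('top');w=load('w2')
A=lambda p:(237+p[0]/6-.4,174+p[1]/6-.4)
S=lambda p:(226+p[0]/4-.4,185+p[1]/4-.4)
W=lambda p:(267+p[0]/4-.4,155+p[1]/4-.4)
Q={'slot':((367,284),(226.5,187),(304,239.5)),'dRF':((326,217),(147,192),(440,263)),'dLF':((317,122),(40,170),(593,345)),'dRB':((410,174),(157,126),(400,368)),
'kBR':((448,408),(382,180),(33,193)),'kFR':((334,461),(366,257),(77,113)),'front R':((265,575),(412,325),None),'front L':((237,147),(10,228),None),
'lipL':((432,115),(152,103),(400,418)),'lipR':((455,293),(325,145),(90,345))}
R=Ro.from_euler('z',-14.3,degrees=True);n=R.apply([.5,0,-.8660])
for k,(o,p,q) in Q.items():
    X,e=tri(*([(a,A(o)),(b,S(p))]+([(w,W(q))] if q else [])));print(k,X,n@X,'c-axes',R.inv().apply(X),np.array(e).ravel())
E
```

```text
slot [ 0.554 -0.018  0.102] 0.1828161700255803 c-axes [0.542 0.12  0.102] [-0.6  0.2  0.2 -0.1 -0.   1. ]
dRF [0.552 0.028 0.099] 0.1787943905156047 c-axes [0.528 0.163 0.099] [-0.7  0.2 -0.  -0.  -0.5  1.1]
dLF [0.567 0.088 0.095] 0.18187663454778435 c-axes [0.528 0.225 0.095] [-0.7  0.3  0.4 -0.6  0.4  0.7]
dRB [0.586 0.021 0.116] 0.1804534733832786 c-axes [0.563 0.165 0.116] [-0.4  0.1 -0.1  0.3 -0.5  1.2]
kBR [ 0.556 -0.106  0.116] 0.18193049655938193 c-axes [0.565 0.035 0.116] [-0.8  0.2  0.4 -0.7  0.4  0.3]
kFR [ 0.521 -0.097  0.095] 0.18182853132732837 c-axes [0.529 0.034 0.095] [ 1.7 -0.5  0.7 -2.8  3.3 -7.4]
front R [ 0.48  -0.122  0.072] 0.18502556538534787 c-axes [0.495 0.    0.072] [-0.8  0.2  0.1 -0.8]
front L [0.538 0.108 0.075] 0.18294437354508875 c-axes [0.495 0.237 0.075] [-0.8  0.2  0.1 -0.9]
lipL [0.594 0.02  0.143] 0.16130099128378958 c-axes [0.571 0.166 0.143] [-0.8  0.4  0.4 -0.1  0.3  1.5]
lipR [ 0.577 -0.076  0.146] 0.16286867904898428 c-axes [0.578 0.069 0.146] [  2.3  -1.6   1.1  -3.6   4.2 -10.9]
```

servo_tool(
  targets=[
    {"xyz": [0.95, -2.3, 1.8], "angular": [0, 0, 0.6], "claw": 6},
    {"xyz": [0.95, -2.3, 1.8], "angular": [0, 0, 0.6], "claw": 6},
    {"xyz": [0.95, -2.3, 1.8], "angular": [0, 0, 0.6], "claw": 6},
    {"xyz": [0.95, -2.3, 1.8], "angular": [0, 0, 0.6], "claw": 6},
    {"xyz": [0.95, -2.3, 1.8], "angular": [0, 0, 0.6], "claw": 6},
    {"xyz": [0.95, -2.3, 1.8], "angular": [0, 0, 0.6], "claw": 6},
    {"xyz": [0.95, -2.3, 1.8], "angular": [0, 0, 0.6], "claw": 6},
    {"xyz": [0.95, -2.3, 1.8], "angular": [0, 0, 0.6], "claw": 6},
    {"xyz": [0.95, -2.3, 1.8], "angular": [0, 0, 0.6], "claw": 6},
    {"xyz": [0.95, -2.3, 1.8], "angular": [0, 0, 0.6], "claw": 6},
    {"xyz": [0, 0, 0], "angular": [0, 0, 0], "claw": 6},
    {"xyz": [0, 0, 0], "angular": [0, 0, 0], "claw": 6},
    {"xyz": [0, 0, 0], "angular": [0, 0, 0], "claw": 6},
  ],
)

```text
t: 4.05
eef_pos: [0.4832, -0.3031, 0.2416]
ee_rot: [-3.141, 0.001, -3.009]
force: [-0.4, -0.0, 0.8]
width: 0.0602
gripper_force: 0.0
```

```bash
python3 - <<'E'
from h import *
plan([.4927,-.3063,.142],down(-172.6));f=grab('wrist','w3')
print(proj(f,[.4927,-.3063,.167]))
E
```

```text
shift cm [-0.881 -0.439  9.959] turn deg [-0.044  0.079  0.202] n>= 2.001570402114294
[308.694 262.84 ]
```

servo_tool(
  targets=[
    {"xyz": [-0.8, -0.4, 0], "angular": [0, 0, 0.2], "claw": 6},
    {"xyz": [0, 0, 2], "angular": [0, 0, 0], "claw": 6},
    {"xyz": [0, 0, 2], "angular": [0, 0, 0], "claw": 6},
    {"xyz": [0, 0, 2], "angular": [0, 0, 0], "claw": 6},
    {"xyz": [0, 0, 2], "angular": [0, 0, 0], "claw": 6},
    {"xyz": [0, 0, 1], "angular": [0, 0, 0], "claw": 6},
    {"xyz": [0, 0, 0.9], "angular": [0, 0, 0], "claw": 6},
    {"xyz": [0, 0, 0], "angular": [0, 0, 0], "claw": 6},
    {"xyz": [0, 0, 0], "angular": [0, 0, 0], "claw": 4},
    {"xyz": [0, 0, 0], "angular": [0, 0, 0], "claw": 3},
    {"xyz": [0, 0, 0], "angular": [0, 0, 0], "claw": 2},
    {"xyz": [0, 0, 0], "angular": [0, 0, 0], "claw": 1},
    {"xyz": [0, 0, 0], "angular": [0, 0, 0], "claw": 1},
    {"xyz": [0, 0, 0], "angular": [0, 0, 0], "claw": 1},
    {"xyz": [0, 0, 0], "angular": [0, 0, 0], "claw": 1},
    {"xyz": [0, 0, 0], "angular": [0, 0, 0], "claw": 1},
  ],
  force=30,
)

```text
t: 5.7
eef_pos: [0.4918, -0.3058, 0.1418]
ee_rot: [-3.141, 0.0, -3.012]
force: [-0.4, -0.6, 2.5]
width: 0.0224
gripper_force: 29.9
```

```bash
cat >> h.py <<'E'
RC=Ro.from_euler('z',-14.3,degrees=True)
n=RC.apply([.5,0,-np.sqrt(.75)]);cy=RC.apply([0,1,0]);cx=RC.apply([1,0,0])
RP=Ro.from_matrix(np.stack([np.cross(cy,n),cy,n],1))
SLOT=np.array([.554,-.018,.102])
E
python3 - <<'E'
from h import *
s=monitor.get_state();R=Ro.from_euler('xyz',s['ee_rot']);P=s['eef_pos']+np.array([0,0,.15])
plan(P,RP)
print(plan(SLOT-n*.2068,RP,P,RP))
E
```

```text
shift cm [ -0.005  -0.004 -15.   ] turn deg [  5.677 -29.616  21.231] n>= 4.293293002720412
shift cm [10.431 29.428 -4.781] turn deg [0. 0. 0.] n>= 6.3171771192198864
(array([10.431, 29.428, -4.781]), array([0., 0., 0.]))
```

servo_tool(
  targets=[
    {"xyz": [0, 0, -1.5], "angular": [0, 0, 0], "claw": 1},
    {"xyz": [0, 0, -2], "angular": [0, 0, 0], "claw": 1},
    {"xyz": [0, 0, -2.5], "angular": [0, 0, 0], "claw": 1},
    {"xyz": [0, 0, -3], "angular": [0, 0, 0], "claw": 1},
    {"xyz": [0, 0, -3], "angular": [0, 0, 0], "claw": 1},
    {"xyz": [0, 0, -3], "angular": [0, 0, 0], "claw": 1},
    {"xyz": [0, 0, 0], "angular": [0, 0, 0], "claw": 1},
    {"xyz": [0, 0, 0], "angular": [0.71, -3.7, 2.65], "claw": 1},
    {"xyz": [0, 0, 0], "angular": [0.71, -3.7, 2.65], "claw": 1},
    {"xyz": [0, 0, 0], "angular": [0.71, -3.7, 2.65], "claw": 1},
    {"xyz": [0, 0, 0], "angular": [0.71, -3.7, 2.65], "claw": 1},
    {"xyz": [0, 0, 0], "angular": [0.71, -3.7, 2.65], "claw": 1},
    {"xyz": [0, 0, 0], "angular": [0.71, -3.7, 2.65], "claw": 1},
    {"xyz": [0, 0, 0], "angular": [0.71, -3.7, 2.65], "claw": 1},
    {"xyz": [0, 0, 0], "angular": [0.71, -3.7, 2.65], "claw": 1},
    {"xyz": [0, 0, 0], "angular": [0, 0, 0], "claw": 1},
  ],
)

```text
t: 7.3
eef_pos: [0.4892, -0.3049, 0.2897]
ee_rot: [3.14, 0.522, 2.891]
force: [0.9, 0.3, -1.1]
width: 0.0218
gripper_force: 29.9
```

servo_tool(
  targets=[
    {"xyz": [0.8, 2.45, -0.4], "angular": [0, 0, 0], "claw": 1},
    {"xyz": [0.8, 2.45, -0.4], "angular": [0, 0, 0], "claw": 1},
    {"xyz": [0.8, 2.45, -0.4], "angular": [0, 0, 0], "claw": 1},
    {"xyz": [0.9, 2.45, -0.4], "angular": [0, 0, 0], "claw": 1},
    {"xyz": [0.9, 2.45, -0.4], "angular": [0, 0, 0], "claw": 1},
    {"xyz": [0.9, 2.45, -0.4], "angular": [0, 0, 0], "claw": 1},
    {"xyz": [0.9, 2.45, -0.4], "angular": [0, 0, 0], "claw": 1},
    {"xyz": [0.9, 2.45, -0.4], "angular": [0, 0, 0], "claw": 1},
    {"xyz": [0.9, 2.45, -0.4], "angular": [0, 0, 0], "claw": 1},
    {"xyz": [0.9, 2.45, -0.4], "angular": [0, 0, 0], "claw": 1},
    {"xyz": [0.8, 2.45, -0.4], "angular": [0, 0, 0], "claw": 1},
    {"xyz": [0.8, 2.45, -0.4], "angular": [0, 0, 0], "claw": 1},
    {"xyz": [0, 0, 0], "angular": [0, 0, 0], "claw": 1},
    {"xyz": [0, 0, 0], "angular": [0, 0, 0], "claw": 1},
    {"xyz": [0, 0, 0], "angular": [0, 0, 0], "claw": 1},
  ],
)

```text
t: 8.8
eef_pos: [0.4545, 0.0067, 0.2816]
ee_rot: [-3.14, 0.522, 2.893]
force: [-0.2, -0.6, -1.4]
width: 0.022
gripper_force: 29.9
```

```bash
python3 - <<'E'
from h import *
s=monitor.get_state();print(s['eef_pos'],s['ee_rot'],s['force'],s['width'],s['q'])
plan(SLOT-n*.1568,RP)
R=Ro.from_euler('xyz',s['ee_rot']);tip=s['eef_pos']+R.apply([0,0,.1268])
o=np.zeros((600,800,3),np.uint8)
for i,k in enumerate(('side','top','wrist')):
    f=grab(k,k+'4');p=proj(f,(tip+SLOT)/2);x,y=np.clip(int(p[0])-50,0,540),np.clip(int(p[1])-37,0,405)
    X,Y=(i%2)*400,(i//2)*300
    o[Y:Y+300,X:X+400]=cv2.resize(f['color'][y:y+75,x:x+100],None,fx=4,fy=4,interpolation=cv2.INTER_CUBIC)
    print(k,x,y,'tip',(proj(f,tip)-[x,y])*4+[X,Y],'slot',(proj(f,SLOT)-[x,y])*4+[X,Y])
o[300:,400:]=cv2.resize(load('wrist4')['color'],(400,300))
cv2.imwrite('pics/c4.png',o)
E
```

```text
[0.455 0.007 0.282] [-3.14   0.522  2.893] [-0.202 -0.629 -1.418] 0.02203948697487093 [ 0.737 -0.341 -0.964  0.654 -0.755 -2.999]
shift cm [0.1   0.072 4.997] turn deg [-0.053 -0.072  0.039] n>= 0.9996985911917221
side 237 173 tip [164.281 104.205] slot [239.794 192.385]
top 229 200 tip [589.664 173.738] slot [613.831 125.608]
wrist 266 178 tip [201.554 498.31 ] slot [204.224 415.078]
```

View pics/c4.png

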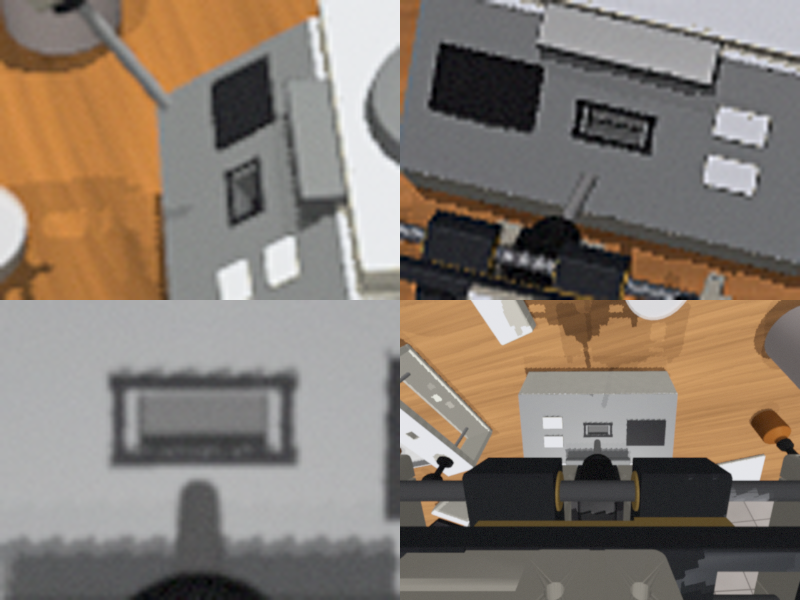

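Tip and slot are visible in all three views. In the panel pixels: side tip (165,105) and slot (245,190); top tip (591,177) and slot (614,127); wrist tip (198,484) and slot (203,419). I triangulate both with the same cameras.

```bash
python3 - <<'E'
from h import *
f=[load(k+'4') for k in('side','top','wrist')]
o=[(237,173,0,0),(229,200,400,0),(266,178,0,300)]
px=lambda i,p:((p[0]-o[i][2])/4+o[i][0]-.4,(p[1]-o[i][3])/4+o[i][1]-.4)
T,e=tri(*[(f[i],px(i,p)) for i,p in enumerate(((165,105),(591,177),(198,484)))])
S,e2=tri(*[(f[i],px(i,p)) for i,p in enumerate(((245,190),(614,127),(203,419)))])
s=monitor.get_state();R=Ro.from_euler('xyz',s['ee_rot'])
print('tip',T,np.ravel(e),'in tool',R.inv().apply(T-s['eef_pos'])*100);print('slot',S,np.ravel(e2),n@S)
print('slot rel tip in tool cm',R.inv().apply(S-T)*100,'with model slot',R.inv().apply(SLOT-T)*100)
for i in range(3): print(f[i]['t'],end=' ')
E
```

```text
tip [ 0.515 -0.009  0.171] [-0.3  0.6 -0.   0.2  1.2  2. ] in tool [ 0.162  0.032 12.709]
slot [ 0.555 -0.018  0.103] [-0.7  0.4  0.3 -0.4  1.   0.9] 0.18134548357466143
slot rel tip in tool cm [-0.194  0.12   7.872] with model slot [-0.067  0.094  7.968]
[-0.575  0.14   1.228] [-0.105  0.559  1.261] [-0.118 -0.48   0.044]
```

servo_tool(
  targets=[
    {"xyz": [-0.1, 0.1, 1], "angular": [0, 0, 0], "claw": 1},
    {"xyz": [0, 0, 1.5], "angular": [0, 0, 0], "claw": 1},
    {"xyz": [0, 0, 1.5], "angular": [0, 0, 0], "claw": 1},
    {"xyz": [0, 0, 1.5], "angular": [0, 0, 0], "claw": 1},
    {"xyz": [0, 0, 1], "angular": [0, 0, 0], "claw": 1},
    {"xyz": [0, 0, 0.5], "angular": [0, 0, 0], "claw": 1},
    {"xyz": [0, 0, 0], "angular": [0, 0, 0], "claw": 1},
    {"xyz": [0, 0, 0], "angular": [0, 0, 0], "claw": 1},
  ],
)

```text
t: 9.75
eef_pos: [0.4945, -0.0005, 0.231]
ee_rot: [-3.14, 0.509, 2.892]
force: [0.6, -0.3, -1.7]
width: 0.0216
gripper_force: 29.9
```

```bash
python3 - <<'E'
from h import *
s=monitor.get_state();print(s['eef_pos'],s['ee_rot'],s['force'],s['width'],s['q'])
plan(SLOT-n*.1268,RP)
R=Ro.from_euler('xyz',s['ee_rot']);tip=s['eef_pos']+R.apply([0,0,.1268])
o=np.zeros((600,800,3),np.uint8)
for i,k in enumerate(('side','top','wrist')):
    f=grab(k,k+'5');p=proj(f,(tip+SLOT)/2);x,y=np.clip(int(p[0])-25,0,590),np.clip(int(p[1])-18,0,440)
    X,Y=(i%2)*400,(i//2)*300
    o[Y:Y+296,X:X+400]=cv2.resize(f['color'][y:y+37,x:x+50],None,fx=8,fy=8,interpolation=cv2.INTER_CUBIC)
    print(k,x,y,'tip',(proj(f,tip)-[x,y])*8+[X,Y],'slot',(proj(f,SLOT)-[x,y])*8+[X,Y],'per mm toolx',(proj(f,tip+R.apply([.001,0,0]))-proj(f,tip))*8)
cv2.imwrite('pics/c5.png',o)
E
```

```text
[ 0.494 -0.     0.231] [-3.14   0.509  2.892] [ 0.625 -0.303 -1.742] 0.02163928708315973 [ 0.551 -0.192 -1.016  0.794 -0.514 -3.03 ]
shift cm [ 1.056 -0.226  1.611] turn deg [-0.09  -0.837 -0.015] n>= 0.3878524706287457
side 271 199 tip [204.196 124.125] slot [207.589 176.769] per mm toolx [-3.027  1.492]
top 256 212 tip [600.552 142.73 ] slot [611.661 155.215] per mm toolx [-0.681  3.318]
wrist 288 201 tip [217.419 511.441] slot [196.957 387.888] per mm toolx [  0.01  -10.148]
```

View pics/c5.png

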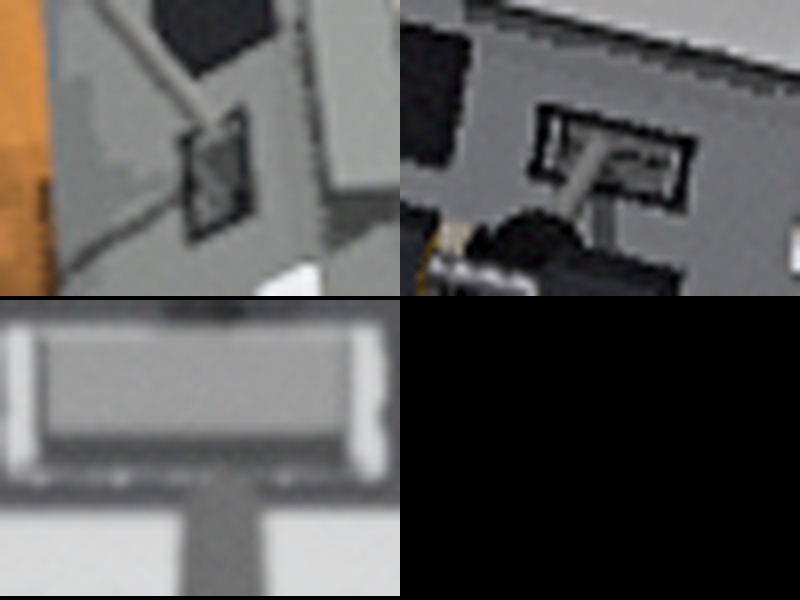

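The arm is at its joint 3 and 6 limits, so the tip is about 1 cm off (views: the tip is at the slot's near rim). I fit the arm's kinematics to find a reachable posture.

```bash
cat > kin.py <<'E'
from h import *
from scipy.optimize import least_squares
D=[([-1.04487632,.359287342,.0111627403,-.000309,-1.2241061,-.2880905],[.15890152,-.65561468,.24773962],[3.14013479,-.000128834,-2.90386834]),
([.737,-.341,-.964,.654,-.755,-2.999],[.455,.007,.282],[-3.14,.522,2.893])]
def fk(q,p):
    h,a1,d,a2,e,a4,L=p
    rz=lambda a:Ro.from_euler('z',a);ry=lambda a:Ro.from_euler('y',a);rx=lambda a:Ro.from_euler('x',a)
    R=rz(q[0]);X=np.array([0,0,h])+R.apply([a1,d,0])
    R2=R*ry(q[1]);X=X+R2.apply([0,0,a2])
    R3=R2*ry(-q[2]);X=X+R3.apply([a4,0,e])
    R5=R3*rx(S4*q[3])*ry(-q[4]);X=X+R5.apply([L,0,0])
    R6=R5*rx(S6*q[5])*ROFF
    return X,R6
S4=1;S6=1;ROFF=Ro.identity()
def setup():
    global S4,S6,ROFF
    s=monitor.get_state();D.append((s['q'],s['eef_pos'],s['ee_rot']))
    best=None
    for S4 in(1,-1):
      for S6 in(1,-1):
        ROFF=Ro.identity();p0=[.4,0,-.19,.4,0,.4,.25]
        R=[fk(q,p0)[1].inv()*Ro.from_euler('xyz',r) for q,x,r in D]
        er=max((R[0].inv()*r).magnitude() for r in R)
        if best is None or er<best[0]: best=(er,S4,S6,R[0])
    er,S4,S6,ROFF=best
    f=lambda p:np.concatenate([fk(q,p)[0]-x for q,x,r in D]+[1e-4*(p-np.array(p0))])
    s=least_squares(f,p0);return s.x,er,f(s.x)
E
python3 - <<'E'
import kin;from kin import *
p,er,f=setup();print(p,er,S4,S6,np.round(f*1000,1))
s=monitor.get_state();print(s['joint_efforts'])
lo=np.array([-3.07,-1.43,-1.02,-3.03,-3.05,-3.03]);hi=np.array([3.07,2.12,1.25,1.67,0,3.03])
def ik(X,R,q0,p):
    g=lambda q:np.concatenate([(kin.fk(q,p)[0]-X)*10,(kin.fk(q,p)[1].inv()*R).as_rotvec()])
    r=least_squares(g,q0);return r.x,np.abs(r.fun).max()
q0=np.array(s['q']);q0[5]+=np.pi
for tilt in(30,24,18):
  for lat in(-25,-15,0,15):
    # approach dir: tilt from vertical toward +cx, lat toward cy
    z=RC.apply([np.sin(np.radians(tilt)),0,-np.cos(np.radians(tilt))]);z=Ro.from_rotvec(np.radians(lat)*cx).apply(z)
    y=-(cy-z*(cy@z));y/=np.linalg.norm(y);R=Ro.from_matrix(np.stack([np.cross(y,z),y,z],1))
    for dep in(-.03,0,.055):
        q,e=ik(SLOT+n*max(dep,0)*1+z*min(dep,0)-z*.1268,R,q0,p);print(tilt,lat,dep,q,round(e,4),'BAD' if (q<lo+.01).any() or (q>hi-.01).any() else 'ok')
E
```

```text
[ 0.005  0.308 -0.187  0.537  0.052  0.14   0.25 ] 0.0005763448475903003 1 1 [  3.8   3.6  11.3  -7.2   6.7 -26.8   9.6 -11.7  15.4  -0.    0.    0.
   0.    0.   -0.   -0. ]
[ -0.117 -10.543  26.599   4.447   0.146   0.019]
30 -25 -0.03 [ 0.868 -0.012 -1.312  1.093 -0.757 -0.657] 0.0 BAD
30 -25 0 [ 0.822  0.081 -1.55   1.515 -0.663 -1.147] 0.0 BAD
30 -25 0.055 [ 0.715  0.352 -1.926  2.315 -0.826 -2.049] 0.1058 BAD
30 -15 -0.03 [ 0.795 -0.133 -1.181  0.976 -0.718 -0.356] 0.0 BAD
30 -15 0 [ 0.75  -0.052 -1.393  1.369 -0.586 -0.792] 0.0 BAD
30 -15 0.055 [ 0.659  0.248 -1.926  2.44  -0.853 -2.01 ] 0.0636 BAD
30 0 -0.03 [ 0.638 -0.25  -1.103  0.863 -0.535 -0.033] 0.0 BAD
30 0 0 [ 0.601 -0.169 -1.317  1.429 -0.389 -0.625] 0.0 BAD
30 0 0.055 [ 0.523  0.144 -1.926  2.715 -0.899 -2.009] 0.0449 BAD
30 15 -0.03 [ 0.417 -0.287 -1.193  0.935 -0.166  0.078] 0.0 BAD
30 15 0 [ 0.403 -0.189 -1.43   2.648 -0.269 -1.646] 0.0 BAD
30 15 0.055 [ 0.335  0.133 -1.926 -0.082  0.962  1.114] 0.0996 BAD
24 -25 -0.03 [ 0.796  0.022 -1.098  0.852 -0.811 -0.281] 0.0 BAD
24 -25 0 [ 0.758  0.082 -1.285  1.108 -0.66
[... 697 characters left out ...]
 0.01 ] 0.0 ok
18 -25 0 [ 0.697  0.115 -1.09   0.829 -0.719 -0.18 ] 0.0 BAD
18 -25 0.055 [ 0.651  0.272 -1.376  1.456 -0.518 -0.88 ] 0.0 BAD
18 -15 -0.03 [ 0.645 -0.019 -0.836  0.562 -0.835  0.236] 0.0 ok
18 -15 0 [ 0.617  0.024 -1.013  0.713 -0.648  0.063] 0.0 BAD
18 -15 0.055 [ 0.572  0.169 -1.304  1.422 -0.41  -0.693] 0.0 BAD
18 0 -0.03 [ 0.476 -0.109 -0.808  0.34  -0.662  0.597] 0.0 ok
18 0 0 [ 0.461 -0.062 -0.991  0.485 -0.447  0.441] 0.0 ok
18 0 0.055 [ 0.419  0.082 -1.302  1.881 -0.202 -0.96 ] 0.0 BAD
18 15 -0.03 [ 0.262 -0.134 -0.916 -0.166 -0.392  1.241] 0.0 ok
18 15 0 [ 0.267 -0.079 -1.103 -0.402 -0.158  1.48 ] 0.0 BAD
18 15 0.055 [ 0.234  0.096 -1.464  0.194  0.396  0.934] 0.0 BAD
```

servo_tool(
  targets=[
    {"xyz": [0, 0, -2], "angular": [0, 0, 0], "claw": 1},
    {"xyz": [0, 0, -2], "angular": [0, 0, 0], "claw": 1},
    {"xyz": [0, 0, -2], "angular": [0, 0, 0], "claw": 1},
    {"xyz": [0, 0, -2], "angular": [0, 0, 0], "claw": 1},
    {"xyz": [0, 0, 0], "angular": [0, 0, 8.5], "claw": 1},
    {"xyz": [0, 0, 0], "angular": [0, 0, 8.5], "claw": 1},
    {"xyz": [0, 0, 0], "angular": [0, 0, 8.5], "claw": 1},
    {"xyz": [0, 0, 0], "angular": [0, 0, 8.5], "claw": 1},
    {"xyz": [0, 0, 0], "angular": [0, 0, 8.5], "claw": 1},
    {"xyz": [0, 0, 0], "angular": [0, 0, 8.5], "claw": 1},
    {"xyz": [0, 0, 0], "angular": [0, 0, 8.5], "claw": 1},
    {"xyz": [0, 0, 0], "angular": [0, 0, 8.5], "claw": 1},
    {"xyz": [0, 0, 0], "angular": [0, 0, 8.5], "claw": 1},
    {"xyz": [0, 0, 0], "angular": [0, 0, 8.5], "claw": 1},
    {"xyz": [0, 0, 0], "angular": [0, 0, 8.5], "claw": 1},
    {"xyz": [0, 0, 0], "angular": [0, 0, 8.5], "claw": 1},
    {"xyz": [0, 0, 0], "angular": [0, 0, 8.5], "claw": 1},
    {"xyz": [0, 0, 0], "angular": [0, 0, 8.5], "claw": 1},
    {"xyz": [0, 0, 0], "angular": [0, 0, 8.5], "claw": 1},
  ],
)

```text
t: 11.8
eef_pos: [0.4748, -0.2493, 0.2796]
ee_rot: [2.889, -0.509, 1.048]
force: [-0.2, -1.1, -1.9]
width: 0.0219
gripper_force: 29.9
```

```bash
python3 -c "
from h import *
np.set_printoptions(precision=5)
s=monitor.get_state();print(s['q'],s['eef_pos'],s['ee_rot'])"
```

```text
[-0.48694  0.034   -0.23213 -0.55572 -1.07013 -3.02988] [ 0.47476 -0.24929  0.27956] [ 2.88871 -0.50943  1.04768]
```

servo_tool(
  targets=[
    {"xyz": [0, 0, 0], "angular": [0, 0, 8.5], "claw": 1},
    {"xyz": [0, 0, 0], "angular": [0, 0, 8.5], "claw": 1},
    {"xyz": [0, 0, 0], "angular": [0, 0, 8.5], "claw": 1},
    {"xyz": [0, 0, 0], "angular": [0, 0, 8.5], "claw": 1},
    {"xyz": [0, 0, 0], "angular": [0, 0, 8.5], "claw": 1},
    {"xyz": [0, 0, 0], "angular": [0, 5, 5], "claw": 1},
    {"xyz": [0, 0, 0], "angular": [0, 5, 5], "claw": 1},
    {"xyz": [0, 0, 0], "angular": [0, 0, 0], "claw": 1},
    {"xyz": [0, 0, 0], "angular": [0, 0, 0], "claw": 1},
  ],
)

```text
t: 12.7
eef_pos: [0.4056, -0.306, 0.1797]
ee_rot: [-2.758, -0.868, 0.028]
force: [0.0, 0.1, -0.1]
width: 0.0218
gripper_force: 29.9
```

```bash
python3 -c "
from h import *
np.set_printoptions(precision=5)
s=monitor.get_state();print(s['q'],s['eef_pos'],s['ee_rot'],s['t']);plan(s['eef_pos'],RP)"
```

```text
[-1.01783  0.26588 -0.29831 -1.02085 -1.21658 -2.99847] [ 0.40561 -0.30599  0.17967] [-2.758   -0.86755  0.02758] 12.7
shift cm [0. 0. 0.] turn deg [  24.24509  -45.26699 -156.09002] n>= 19.129204348444624
```

The turn sign was wrong, because my fit's printed sign was stale. I check where the rod went and refit.

```bash
cat > kin.py <<'E'
from h import *
from scipy.optimize import least_squares
D=[([-1.04487632,.359287342,.0111627403,-.000309,-1.2241061,-.2880905],[.15890152,-.65561468,.24773962],[3.14013479,-.000128834,-2.90386834]),
([.737,-.341,-.964,.654,-.755,-2.999],[.455,.007,.282],[-3.14,.522,2.893]),
([.551,-.192,-1.016,.794,-.514,-3.03],[.494,-.0002,.231],[-3.14,.509,2.892]),
([-.48694,.034,-.23213,-.55572,-1.07013,-3.02988],[.47476,-.24929,.27956],[2.88871,-.50943,1.04768]),
([-1.01783,.26588,-.29831,-1.02085,-1.21658,-2.99847],[.40561,-.30599,.17967],[-2.758,-.86755,.02758])]
SG=(1,-1);ROFF=Ro.identity()
P0=np.array([.4,0,-.19,.4,0,.4,.25,0,0,0])
def fk(q,p):
    h,a1,d,a2,e,a4,L,b,c,g=p
    E=Ro.from_euler
    R=E('z',q[0]);X=np.array([0,0,h])+R.apply([a1,d,0])
    R=R*E('y',q[1]);X=X+R.apply([b,0,a2])
    R=R*E('y',-q[2]);X=X+R.apply([a4,0,e])
    R=R*E('x',SG[0]*q[3])*E('y',-q[4]);X=X+R.apply([L,c,g])
    return X,R*E('x',SG[1]*q[5])*ROFF
def setup():
    global SG,ROFF
    best=(9,)
    for SG in((1,1),(1,-1),(-1,1),(-1,-1)):
        ROFF=Ro.identity();R=[fk(q,P0)[1].inv()*Ro.from_euler('xyz',r) for q,x,r in D]
        er=max((R[0].inv()*r).magnitude() for r in R)
        if er<best[0]: best=(er,SG,R[0])
    er,SG,ROFF=best
    f=lambda p:np.concatenate([fk(q,p)[0]-x for q,x,r in D]+[1e-4*(p-P0)])
    s=least_squares(f,P0);return s.x,er,f(s.x)[:-10]
lo=np.array([-3.07,-1.43,-1.02,-3.03,-3.05,-3.03]);hi=np.array([3.07,2.12,1.25,1.67,0,3.03])
def ik(X,R,q0,p):
    g=lambda q:np.concatenate([(fk(q,p)[0]-X)*10,(fk(q,p)[1].inv()*R).as_rotvec()])
    r=least_squares(g,q0,bounds=(lo,hi));return r.x,np.abs(r.fun).max()
E
python3 - <<'E'
import kin;from kin import *
p,er,f=setup();print(p,er,kin.SG,np.round(f*1000,1))
s=monitor.get_state();R=Ro.from_euler('xyz',s['ee_rot']);print('tip',s['eef_pos']+R.apply([0,0,.127]),'z',R.apply([0,0,1]))
o=np.hstack([cv2.resize(grab(k,k+'6')['color'],(400,300)) for k in('side','top')]);cv2.imwrite('pics/c6.png',o)
E
```

```text
[ 0.2   -0.001  0.     0.601 -0.     0.464  0.356  0.001 -0.192  0.   ] 0.0011892064494084499 (-1, -1) [ 0.   0.1  0.  -0.4 -0.1 -0.3  0.4 -0.   0.2  0.2 -0.1  0.2 -0.1  0.1
 -0.2]
tip [ 0.494 -0.256  0.104] z [ 0.697  0.394 -0.6  ]
```

View pics/c6.png

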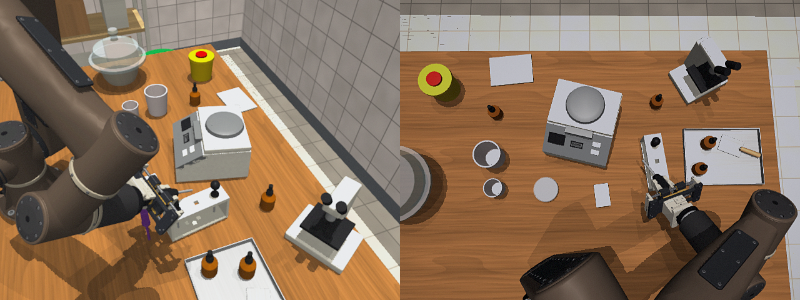

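```bash
python3 - <<'E'
import kin;from kin import *
p,er,f=setup();np.save('p.npy',p);rng=np.random.default_rng(0)
m=np.full(6,.03)
for tilt in(30,25,20):
  for lat in(-20,-10,0,10,20):
    z=RC.apply([np.sin(np.radians(tilt)),0,-np.cos(np.radians(tilt))]);z=Ro.from_rotvec(np.radians(lat)*cx).apply(z)
    for sg in(1,-1):
      y=sg*(cy-z*(cy@z));y/=np.linalg.norm(y);R=Ro.from_matrix(np.stack([np.cross(y,z),y,z],1));seen=[]
      for k in range(12):
        q,e=ik(SLOT+n*.055-z*.1268,R,rng.uniform(lo,hi)*.9,p)
        if e<2e-3 and not any(np.abs(q-s).max()<.05 for s in seen):
            seen.append(q)
            q2,e2=ik(SLOT-z*.16,R,q,p);print(tilt,lat,sg,q,'out',q2,round(e2,3),'margin',np.minimum(q-lo,hi-q).min())
E
```

```text
30 20 1 [ 0.291 -0.058 -0.99   0.176 -0.019 -2.2  ] out [ 0.361 -0.299 -0.93   0.139 -0.324 -2.213] 0.0 margin 0.018967547246600016
30 20 -1 [ 0.291 -0.058 -0.99   0.176 -0.019  0.941] out [ 0.361 -0.299 -0.93   0.139 -0.324  0.928] 0.0 margin 0.018962954547090974
25 -20 1 [ 0.644  0.131 -0.929  0.923 -0.716  2.969] out [ 0.824 -0.008 -0.863  0.741 -0.941  3.03 ] 0.031 margin 0.06112969459816142
25 -20 -1 [ 0.644  0.131 -0.929  0.923 -0.716 -0.173] out [ 0.815 -0.004 -0.833  0.694 -0.948 -0.042] 0.0 margin 0.09130330709061063
25 -10 -1 [ 0.521  0.04  -0.98   0.933 -0.532 -0.05 ] out [ 0.718 -0.114 -0.871  0.652 -0.805  0.11 ] 0.0 margin 0.04010707905866662
25 0 1 [ 0.391 -0.021 -1.015  0.877 -0.335 -3.014] out [ 0.599 -0.196 -0.89   0.549 -0.653 -2.822] 0.0 margin 0.00518719147885105
25 0 -1 [ 0.391 -0.021 -1.015  0.877 -0.335  0.127] out [ 0.599 -0.196 -0.89   0.549 -0.653  0.32 ] 0.0 margin 0.005186433998360718
25 10 1 [ 0.34  -0.043 -0.972  0.517 -0.212 -2.607] out [ 0.462 -0.239 -0.859  0.315 -0.53  -2.486] 0.0 margin 0.048082216690196966
25 10 -1 [ 0.34  -0.043 -0.972  0.517 -0.
[... 833 characters left out ...]
-0.749 -2.616] 0.0 margin 0.18583682050438877
20 0 -1 [ 0.452  0.024 -0.834  0.487 -0.491  0.463] out [ 0.551 -0.134 -0.743  0.369 -0.749  0.525] 0.0 margin 0.18583614872764576
20 10 1 [ 0.338  0.006 -0.748  0.128 -0.436 -2.235] out [ 0.393 -0.166 -0.692  0.12  -0.667 -2.264] 0.0 margin 0.27247095797121024
20 10 -1 [ 0.338  0.006 -0.748  0.128 -0.436  0.906] out [ 0.393 -0.166 -0.692  0.12  -0.667  0.878] 0.0 margin 0.27247037585529243
20 20 1 [ 0.122  0.034 -0.574 -0.353 -0.532 -1.615] out [ 0.153 -0.14  -0.57  -0.256 -0.695 -1.752] 0.0 margin 0.4456673733187435
20 20 -1 [ 0.122  0.034 -0.574 -0.353 -0.532  1.527] out [ 0.153 -0.14  -0.57  -0.256 -0.695  1.39 ] 0.0 margin 0.4456671428677915
```

```bash
cat >> kin.py <<'E'
def aim(tilt,lat,sg=1):
    z=RC.apply([np.sin(np.radians(tilt)),0,-np.cos(np.radians(tilt))]);z=Ro.from_rotvec(np.radians(lat)*cx).apply(z)
    y=sg*(cy-z*(cy@z));y/=np.linalg.norm(y);return Ro.from_matrix(np.stack([np.cross(y,z),y,z],1)),z
def path(rows,p,verbose=1):
    "simulate list of (count,[shift cm],[turn deg]) from the present state"
    s=monitor.get_state();q=np.array(s['q']);X=np.array(s['eef_pos']);R=Ro.from_euler('xyz',s['ee_rot'])
    for k,d,r in rows:
        for i in range(k):
            X=X+R.apply(np.array(d)/100);R=R*Ro.from_rotvec(r,degrees=True)
            q1,e=ik(X,R,np.clip(q,lo+1e-3,hi-1e-3),p);dq=np.abs(q1-q).max();q=q1
        print(X,'tip',X+R.apply([0,0,.127]),'q',q,'err',round(e,4),'dq',round(dq,3),'z',R.as_matrix()[:,2])
    return X,R,q
E
python3 - <<'E'
import kin;from kin import *
setup();p=np.load('p.npy')
RT,z=aim(23,10);AIM=SLOT+n*.01;B=AIM-z*(.127+.06)
s=monitor.get_state();X=s['eef_pos'];R=Ro.from_euler('xyz',s['ee_rot'])
up=R.inv().apply([0,0,1]);print('up in tool',up)
rows=[(4,(0,0,-2),(0,0,0)),(4,tuple(up*2.5),(0,0,0))]
X,R,q=path(rows,p)
rv=(R.inv()*RT).as_rotvec(degrees=True);print('turn',rv)
d=RT.inv().apply(B-X)*100;print('then shift',d)
k=16
path(rows+[(k,(0,0,0),tuple(rv/k)),(15,tuple(d/15),(0,0,0))],p)
E
```

```text
up in tool [ 0.763 -0.24  -0.599]
[ 0.351 -0.337  0.228] tip [ 0.439 -0.287  0.152] q [-1.131  0.215 -0.241 -0.957 -1.359 -3.03 ] err 0.002 dq 0.037 z [ 0.697  0.394 -0.599]
[ 0.351 -0.337  0.328] tip [ 0.439 -0.287  0.252] q [-1.189  0.123 -0.153 -1.009 -1.516 -3.03 ] err 0.1121 dq 0.038 z [ 0.697  0.394 -0.599]
turn [  30.654  -30.789 -154.556]
then shift [-2.011 31.233 13.172]
[ 0.351 -0.337  0.228] tip [ 0.439 -0.287  0.152] q [-1.131  0.215 -0.241 -0.957 -1.359 -3.03 ] err 0.002 dq 0.037 z [ 0.697  0.394 -0.599]
[ 0.351 -0.337  0.328] tip [ 0.439 -0.287  0.252] q [-1.189  0.123 -0.153 -1.009 -1.516 -3.03 ] err 0.1121 dq 0.038 z [ 0.697  0.394 -0.599]
[ 0.351 -0.337  0.328] tip [ 0.404 -0.33   0.213] q [-0.599 -0.128 -0.31  -0.328 -1.08  -1.078] err 0.0 dq 0.138 z [ 0.418  0.058 -0.907]
[ 0.481 -0.03   0.263] tip [ 0.534 -0.023  0.148] q [ 0.44  -0.24  -0.766  0.212 -0.637 -2.372] err 0.0 dq 0.081 z [ 0.418  0.058 -0.907]
```

```bash
python3 - <<'E'
import kin;from kin import *
setup();p=np.load('p.npy')
RT,z=aim(23,10);AIM=SLOT+n*.01;B=AIM-z*(.127+.06)
rows=[(3,(0,0,-2.5),(0,0,0)),(4,(0.6,-0.2,-2.5),(0,0,-8)),(3,(1.5,0.9,-2),(0,0,-6))]
X,R,q=path(rows,p)
rv=(R.inv()*RT).as_rotvec(degrees=True);print('turn',rv)
d=RT.inv().apply(B-X)*100;print('then shift',d)
k=14
path(rows+[(k,(0,0,0),tuple(rv/k)),(15,tuple(d/15),(0,0,0))],p)
E
```

```text
[ 0.354 -0.335  0.225] tip [ 0.443 -0.285  0.149] q [-1.124  0.217 -0.246 -0.96  -1.35  -3.03 ] err 0.0011 dq 0.046 z [ 0.697  0.394 -0.599]
[ 0.294 -0.362  0.305] tip [ 0.383 -0.312  0.229] q [-1.242  0.147 -0.139 -0.906 -1.544 -2.549] err 0.0 dq 0.124 z [ 0.697  0.394 -0.599]
[ 0.284 -0.379  0.382] tip [ 0.373 -0.329  0.306] q [-1.272  0.105 -0.008 -0.904 -1.674 -2.354] err 0.0 dq 0.066 z [ 0.697  0.394 -0.599]
turn [  33.906  -12.425 -106.758]
then shift [-4.857 35.753 21.055]
[ 0.354 -0.335  0.225] tip [ 0.443 -0.285  0.149] q [-1.124  0.217 -0.246 -0.96  -1.35  -3.03 ] err 0.0011 dq 0.046 z [ 0.697  0.394 -0.599]
[ 0.294 -0.362  0.305] tip [ 0.383 -0.312  0.229] q [-1.242  0.147 -0.139 -0.906 -1.544 -2.549] err 0.0 dq 0.124 z [ 0.697  0.394 -0.599]
[ 0.284 -0.379  0.382] tip [ 0.373 -0.329  0.306] q [-1.272  0.105 -0.008 -0.904 -1.674 -2.354] err 0.0 dq 0.066 z [ 0.697  0.394 -0.599]
[ 0.284 -0.379  0.382] tip [ 0.337 -0.372  0.267] q [-0.806 -0.13  -0.178 -0.366 -1.276 -0.917] err 0.0 dq 0.099 z [ 0.418  0.058 -0.907]
[ 0.481 -0.03   0.263] tip [ 0.534 -0.023  0.148] q [ 0.44  -0.24  -0.766  0.212 -0.637 -2.372] err 0.0 dq 0.089 z [ 0.418  0.058 -0.907]
```

servo_tool(
  targets=[
    {"xyz": [0, 0, -2.5], "angular": [0, 0, 0], "claw": 1},
    {"xyz": [0, 0, -2.5], "angular": [0, 0, 0], "claw": 1},
    {"xyz": [0, 0, -2.5], "angular": [0, 0, 0], "claw": 1},
    {"xyz": [0.6, -0.2, -2.5], "angular": [0, 0, -8], "claw": 1},
    {"xyz": [0.6, -0.2, -2.5], "angular": [0, 0, -8], "claw": 1},
    {"xyz": [0.6, -0.2, -2.5], "angular": [0, 0, -8], "claw": 1},
    {"xyz": [0.6, -0.2, -2.5], "angular": [0, 0, -8], "claw": 1},
    {"xyz": [1.5, 0.9, -2], "angular": [0, 0, -6], "claw": 1},
    {"xyz": [1.5, 0.9, -2], "angular": [0, 0, -6], "claw": 1},
    {"xyz": [1.5, 0.9, -2], "angular": [0, 0, -6], "claw": 1},
    {"xyz": [0, 0, 0], "angular": [0, 0, 0], "claw": 1},
    {"xyz": [0, 0, 0], "angular": [0, 0, 0], "claw": 1},
  ],
)

```text
t: 14.0
eef_pos: [0.2838, -0.3787, 0.3818]
ee_rot: [2.518, -0.741, 1.331]
force: [0.1, -0.1, -1.4]
width: 0.022
gripper_force: 29.9
```

```bash
python3 - <<'E'
import kin;from kin import *
setup();p=np.load('p.npy')
RT,z=aim(23,10);B=SLOT+n*.01-z*(.127+.06)
s=monitor.get_state();print(s['q'],s['eef_pos'],s['ee_rot'])
d,rv=plan(s['eef_pos'],RT)
k=15;X,R,q=path([(k,(0,0,0),tuple(np.round(rv/k,1)))],p)
d=R.inv().apply(B-X)*100;print('then shift',d)
path([(k,(0,0,0),tuple(rv/k)),(15,tuple(d/15),(0,0,0))],p)
E
```

```text
[-1.273  0.104 -0.008 -0.905 -1.674 -2.353] [ 0.284 -0.379  0.382] [ 2.518 -0.741  1.331]
shift cm [0. 0. 0.] turn deg [  33.952  -12.393 -106.795] n>= 13.125214711409471
[ 0.284 -0.379  0.382] tip [ 0.336 -0.371  0.266] q [-0.8   -0.128 -0.177 -0.358 -1.281 -0.926] err 0.0 dq 0.091 z [ 0.408  0.061 -0.911]
then shift [-5.076 35.737 20.994]
[ 0.284 -0.379  0.382] tip [ 0.337 -0.371  0.267] q [-0.806 -0.131 -0.18  -0.366 -1.275 -0.917] err 0.0 dq 0.092 z [ 0.418  0.058 -0.907]
[ 0.482 -0.031  0.264] tip [ 0.535 -0.023  0.149] q [ 0.437 -0.238 -0.761  0.209 -0.64  -2.367] err 0.0 dq 0.088 z [ 0.418  0.058 -0.907]
```

servo_tool(
  targets=[
    {"xyz": [0, 0, 0], "angular": [2.3, -0.8, -7.1], "claw": 1},
    {"xyz": [0, 0, 0], "angular": [2.3, -0.8, -7.1], "claw": 1},
    {"xyz": [0, 0, 0], "angular": [2.3, -0.8, -7.1], "claw": 1},
    {"xyz": [0, 0, 0], "angular": [2.3, -0.8, -7.1], "claw": 1},
    {"xyz": [0, 0, 0], "angular": [2.3, -0.8, -7.1], "claw": 1},
    {"xyz": [0, 0, 0], "angular": [2.3, -0.8, -7.1], "claw": 1},
    {"xyz": [0, 0, 0], "angular": [2.3, -0.8, -7.1], "claw": 1},
    {"xyz": [0, 0, 0], "angular": [2.3, -0.8, -7.1], "claw": 1},
    {"xyz": [0, 0, 0], "angular": [2.3, -0.8, -7.1], "claw": 1},
    {"xyz": [0, 0, 0], "angular": [2.3, -0.8, -7.1], "claw": 1},
    {"xyz": [0, 0, 0], "angular": [2.3, -0.8, -7.1], "claw": 1},
    {"xyz": [0, 0, 0], "angular": [2.3, -0.8, -7.1], "claw": 1},
    {"xyz": [0, 0, 0], "angular": [2.3, -0.8, -7.1], "claw": 1},
    {"xyz": [0, 0, 0], "angular": [2.3, -0.8, -7.1], "claw": 1},
    {"xyz": [0, 0, 0], "angular": [2.3, -0.8, -7.1], "claw": 1},
  ],
)

```text
t: 15.5
eef_pos: [0.2836, -0.3784, 0.3798]
ee_rot: [2.981, 0.395, 2.896]
force: [0.4, 0.2, -0.7]
width: 0.0222
gripper_force: 29.9
```

servo_tool(
  targets=[
    {"xyz": [-0.3, 2, 1.1], "angular": [0, 0, 0], "claw": 1},
    {"xyz": [-0.3, 2, 1.1], "angular": [0, 0, 0], "claw": 1},
    {"xyz": [-0.3, 2, 1.1], "angular": [0, 0, 0], "claw": 1},
    {"xyz": [-0.3, 2, 1.1], "angular": [0, 0, 0], "claw": 1},
    {"xyz": [-0.3, 2, 1.1], "angular": [0, 0, 0], "claw": 1},
    {"xyz": [-0.3, 2, 1.1], "angular": [0, 0, 0], "claw": 1},
    {"xyz": [-0.3, 2, 1.1], "angular": [0, 0, 0], "claw": 1},
    {"xyz": [-0.3, 2, 1.1], "angular": [0, 0, 0], "claw": 1},
    {"xyz": [-0.3, 2, 1.1], "angular": [0, 0, 0], "claw": 1},
    {"xyz": [-0.3, 2, 1.1], "angular": [0, 0, 0], "claw": 1},
    {"xyz": [-0.3, 2, 1.1], "angular": [0, 0, 0], "claw": 1},
    {"xyz": [-0.3, 2, 1.1], "angular": [0, 0, 0], "claw": 1},
    {"xyz": [-0.3, 2, 1.1], "angular": [0, 0, 0], "claw": 1},
    {"xyz": [-0.3, 2, 1.1], "angular": [0, 0, 0], "claw": 1},
    {"xyz": [-0.3, 2, 1.1], "angular": [0, 0, 0], "claw": 1},
    {"xyz": [-0.3, 2, 1.1], "angular": [0, 0, 0], "claw": 1},
    {"xyz": [-0.3, 2, 1.1], "angular": [0, 0, 0], "claw": 1},
    {"xyz": [0, 0, 0], "angular": [0, 0, 0], "claw": 1},
    {"xyz": [0, 0, 0], "angular": [0, 0, 0], "claw": 1},
  ],
)

```text
t: 17.4
eef_pos: [0.4675, -0.0482, 0.2801]
ee_rot: [2.979, 0.394, 2.892]
force: [1.2, -0.8, -0.3]
width: 0.022
gripper_force: 29.9
```

```bash
python3 - <<'E'
import kin;from kin import *
setup();p=np.load('p.npy')
s=monitor.get_state();print(s['q'],s['eef_pos'],s['force'],s['width'])
RT,z=aim(23,10)
d,r=plan(SLOT+n*.01-z*(.127+.03),RT)
path([(1,d,(0,0,0)),(1,(0,0,0),tuple(r)),(8,(0,0,1),(0,0,0))],p)
E
```

```text
[ 0.396 -0.269 -0.716  0.15  -0.717 -2.276] [ 0.467 -0.048  0.28 ] [ 1.156 -0.806 -0.338] 0.022002499110310724
shift cm [-0.15   1.733  5.219] turn deg [ 0.121 -0.753 -0.097] n>= 1.100227800672323
[ 0.493 -0.028  0.236] tip [ 0.545 -0.02   0.12 ] q [ 0.417 -0.177 -0.779  0.201 -0.567 -2.352] err 0.0 dq 0.15 z [ 0.407  0.063 -0.911]
[ 0.493 -0.028  0.236] tip [ 0.546 -0.021  0.121] q [ 0.424 -0.185 -0.8    0.231 -0.547 -2.384] err 0.0 dq 0.032 z [ 0.418  0.058 -0.907]
[ 0.527 -0.024  0.163] tip [ 0.58  -0.016  0.048] q [ 0.373 -0.019 -0.9    0.36  -0.282 -2.487] err 0.0 dq 0.037 z [ 0.418  0.058 -0.907]
```

servo_tool(
  targets=[
    {"xyz": [0, 0.4, 1], "angular": [0, -0.1, 0], "claw": 1},
    {"xyz": [0, 0.4, 1], "angular": [0, -0.1, 0], "claw": 1},
    {"xyz": [-0.1, 0.4, 1], "angular": [0, -0.2, 0], "claw": 1},
    {"xyz": [0, 0.4, 1], "angular": [0.1, -0.2, -0.1], "claw": 1},
    {"xyz": [0, 0.1, 1.1], "angular": [0, -0.1, 0], "claw": 1},
    {"xyz": [0, 0, 0], "angular": [0, 0, 0], "claw": 1},
    {"xyz": [0, 0, 0], "angular": [0, 0, 0], "claw": 1},
  ],
)

```text
t: 18.1
eef_pos: [0.4928, -0.0301, 0.2378]
ee_rot: [2.98, 0.407, 2.889]
force: [0.3, -0.0, -0.9]
width: 0.0219
gripper_force: 29.9
```

```bash
python3 - <<'E'
from h import *
s=monitor.get_state();print(s['eef_pos'],s['ee_rot'],s['force'],s['width'],s['q'])
R=Ro.from_euler('xyz',s['ee_rot']);tip=s['eef_pos']+R.apply([0,0,.1268])
print('slot rel tip cm, tool',R.inv().apply(SLOT+n*.01-tip)*100)
o=np.zeros((600,800,3),np.uint8)
for i,k in enumerate(('side','top','wrist')):
    f=grab(k,k+'7');p=proj(f,(tip+SLOT)/2);x,y=np.clip(int(p[0])-33,0,570),np.clip(int(p[1])-25,0,430)
    X,Y=(i%2)*400,(i//2)*300
    o[Y:Y+300,X:X+400]=cv2.resize(f['color'][y:y+50,x:x+67],(402,300),interpolation=cv2.INTER_CUBIC)[:,:400]
    print(k,x,y,'tip',(proj(f,tip)-[x,y])*6+[X,Y],'slot',(proj(f,SLOT)-[x,y])*6+[X,Y])
cv2.imwrite('pics/c7.png',o)
E
```

```text
[ 0.493 -0.03   0.238] [2.98  0.407 2.889] [ 0.324 -0.046 -0.884] 0.021916716241787974 [ 0.421 -0.188 -0.796  0.227 -0.553 -2.38 ]
slot rel tip cm, tool [0.102 0.14  3.238]
side 262 193 tip [191.345 140.422] slot [209.691 168.577]
top 250 207 tip [604.384 157.927] slot [594.746 146.411]
wrist 283 197 tip [192.214 479.026] slot [213.92  423.546]
```

View pics/c7.png

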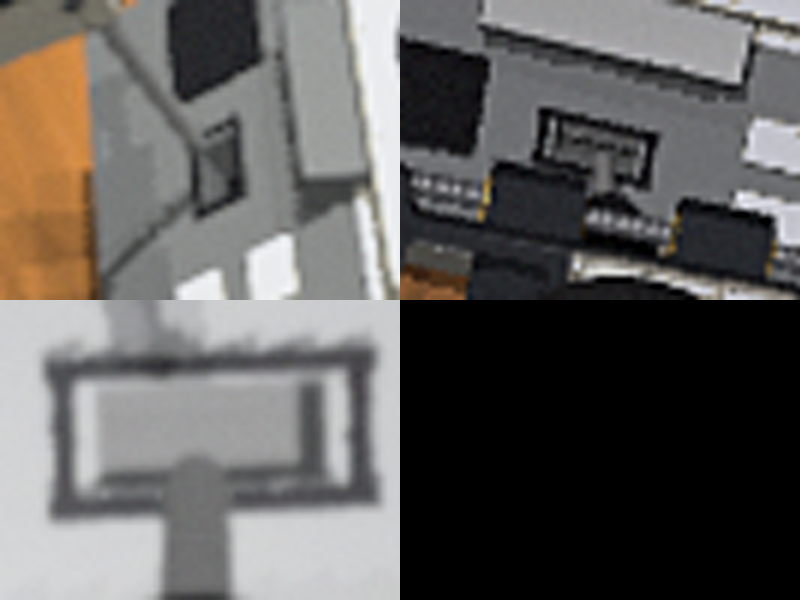

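The tip now hovers over the slot mouth. In the wrist view the tip is at (197,465) within the rim, whose centre is (213,432). Next I enter slowly with a small lateral correction.

servo_tool(
  targets=[
    {"xyz": [-0.1, 0.1, 0.6], "angular": [0, 0, 0], "claw": 1},
    {"xyz": [0, 0, 0.6], "angular": [0, 0, 0], "claw": 1},
    {"xyz": [0, 0, 0.6], "angular": [0, 0, 0], "claw": 1},
    {"xyz": [0, 0, 0.4], "angular": [0, 0, 0], "claw": 1},
    {"xyz": [0, 0, 0.4], "angular": [0, 0, 0], "claw": 1},
    {"xyz": [0, 0, 0.4], "angular": [0, 0, 0], "claw": 1},
    {"xyz": [0, 0, 0], "angular": [0, 0, 0], "claw": 1},
  ],
)

```text
t: 18.95
eef_pos: [0.5068, -0.0272, 0.2104]
ee_rot: [2.981, 0.407, 2.89]
force: [0.1, -0.1, -1.3]
width: 0.022
gripper_force: 29.9
```

```bash
python3 - <<'E'
from h import *
s=monitor.get_state();R=Ro.from_euler('xyz',s['ee_rot']);tip=s['eef_pos']+R.apply([0,0,.1268])
v=tip-SLOT;print('depth',n@v,'t,y',v@np.cross(cy,n),v@cy,'force tool',R.inv().apply(s['force']),s['q'])
E
```

```text
depth 0.008719318879010987 t,y -0.0020116146716218724 -0.00038294530761418227 force tool [ 0.432 -0.224  1.164] [ 0.407 -0.126 -0.828  0.256 -0.459 -2.403]
```

servo_tool(
  targets=[
    {"xyz": [0, 0, 0.4], "angular": [0, 0, 0], "claw": 1},
    {"xyz": [0, 0, 0.4], "angular": [0, 0, 0], "claw": 1},
    {"xyz": [0, 0, 0.4], "angular": [0, 0, 0], "claw": 1},
    {"xyz": [0, 0, 0.4], "angular": [0, 0, 0], "claw": 1},
    {"xyz": [0, 0, 0.4], "angular": [0, 0, 0], "claw": 1},
    {"xyz": [0, 0, 0], "angular": [0, 0, 0], "claw": 1},
  ],
)

```text
t: 19.55
eef_pos: [0.5151, -0.0261, 0.1923]
ee_rot: [2.981, 0.407, 2.89]
force: [0.0, 1.1, -0.9]
width: 0.0213
gripper_force: 29.9
```

```bash
cat > st.py <<'E'
from h import *
s=monitor.get_state();R=Ro.from_euler('xyz',s['ee_rot']);tip=s['eef_pos']+R.apply([0,0,.1268])
v=tip-SLOT;print('depth',n@v,'t,y',v@np.cross(cy,n),v@cy,'force tool',R.inv().apply(s['force']),s['q'])
E
python3 st.py
```

```text
depth 0.028329869256737975 t,y 0.0003079844322376426 0.0027939390015196456 force tool [0.599 0.934 0.865] [ 0.395 -0.085 -0.852  0.284 -0.394 -2.424]
```

The rod is 28 mm in and runs freely. Now I press.

servo_tool(
  targets=[
    {"xyz": [0, 0, 0.4], "angular": [0, 0, 0], "claw": 1},
    {"xyz": [0, 0, 0.4], "angular": [0, 0, 0], "claw": 1},
    {"xyz": [0, 0, 0.4], "angular": [0, 0, 0], "claw": 1},
    {"xyz": [0, 0, 0.3], "angular": [0, 0, 0], "claw": 1},
    {"xyz": [0, 0, 0.2], "angular": [0, 0, 0], "claw": 1},
    {"xyz": [0, 0, 0.2], "angular": [0, 0, 0], "claw": 1},
    {"xyz": [0, 0, 0], "angular": [0, 0, 0], "claw": 1},
  ],
)

```text
t: 20.25
eef_pos: [0.5236, -0.0249, 0.1761]
ee_rot: [2.98, 0.409, 2.89]
force: [-1.6, -1.6, 3.2]
width: 0.0218
gripper_force: 29.9
```

```bash
python3 st.py
```

```text
depth 0.04632079445609616 t,y 0.0013281409210050637 0.006139119478138799 force tool [-0.184 -1.41  -3.671] [ 0.382 -0.046 -0.876  0.322 -0.33  -2.455]
```

servo_tool(
  targets=[
    {"xyz": [0, 0, 0.2], "angular": [0, 0, 0], "claw": 1},
    {"xyz": [0, 0, 0.2], "angular": [0, 0, 0], "claw": 1},
    {"xyz": [0, 0, 0.2], "angular": [0, 0, 0], "claw": 1},
    {"xyz": [0, 0, 0], "angular": [0, 0, 0], "claw": 1},
    {"xyz": [0, 0, 0], "angular": [0, 0, 0], "claw": 1},
    {"xyz": [0, 0, 0], "angular": [0, 0, 0], "claw": 1},
  ],
)

```text
t: 20.85
eef_pos: [0.5257, -0.0243, 0.1703]
ee_rot: [2.98, 0.408, 2.89]
force: [-2.4, 2.0, 2.7]
width: 0.022
gripper_force: 29.9
```

```bash
python3 st.py; python3 - <<'E'
from h import *
a=grab('side','side8')['color'];b=grab('top','top8')['color']
# lid shift measured against the frames before pressing
for k,im,(x,y,w,h) in(('side',a,(300,165,110,90)),('top',b,(230,120,130,90))):
    o=load(k+'7')['color'];print(k,'mean diff over lid',cv2.absdiff(im[y:y+h,x:x+w],o[y:y+h,x:x+w]).mean())
E
```

```text
depth 0.05223988027464297 t,y 0.0026171419633675983 0.007286296876769014 force tool [ 1.535  1.877 -3.359] [ 0.378 -0.033 -0.885  0.336 -0.309 -2.467]
side mean diff over lid 26.30097643097643
top mean diff over lid 20.513646723646723
```

```bash
cat > lid.py <<'E'
from h import *
import sys
# disc centre on lid via the shut lid; predicted pixel for lid angle th, compared with the observed disc shift
HY=np.array([.751,.1185,.132])
def rot(Xc,th):
    v=Xc-HY;c,s=np.cos(th),np.sin(th);return HY+[v[0]*c+v[2]*s,v[1],-v[0]*s+v[2]*c]
def pred(f,Xc,th): return proj(f,RC.apply(rot(Xc,th)))
if __name__=='__main__':
    for k,o,box in(('top',load('top'),(262,135,68,62)),('side',load('s2'),(325,176,70,50))):
        f=load(k+sys.argv[1]) if len(sys.argv)>1 else grab(k,k+'L')
        x,y,w,h=box;t=o['color'][y:y+h,x:x+w];x0,y0=x-50,y-70
        y0=max(y0,0);r=cv2.matchTemplate(f['color'][y0:y+h+60,x0:x+w+60],t,cv2.TM_CCOEFF_NORMED);_,v,_,m=cv2.minMaxLoc(r)
        X0=onz(o,(x+w/2,y+h/2),.16);Xc=RC.inv().apply(X0)
        print(k,'score',round(v,2),'shift',m[0]+x0-x,m[1]+y0-y,'pred .26:',pred(f,Xc,.26)-pred(f,Xc,0),'.15:',pred(f,Xc,.15)-pred(f,Xc,0))
E
python3 lid.py 7; python3 lid.py 8
```

```text
top score 1.0 shift 0 0 pred .26: [ 0.829 -6.455] .15: [ 0.41  -3.512]
side score 1.0 shift 0 0 pred .26: [ 4.678 -6.147] .15: [ 2.455 -3.624]
top score 0.65 shift 1 -7 pred .26: [ 0.829 -6.455] .15: [ 0.41  -3.512]
side score 0.59 shift 7 -6 pred .26: [ 4.678 -6.147] .15: [ 2.455 -3.624]
```

The lid has sprung ajar; the disc shift matches 0.26 rad. Next: pull out, then refine the pot's position.

servo_tool(
  targets=[
    {"xyz": [0, 0, -0.8], "angular": [0, 0, 0], "claw": 1},
    {"xyz": [0, 0, -1], "angular": [0, 0, 0], "claw": 1},
    {"xyz": [0, 0, -1], "angular": [0, 0, 0], "claw": 1},
    {"xyz": [0, 0, -1], "angular": [0, 0, 0], "claw": 1},
    {"xyz": [0, 0, -1], "angular": [0, 0, 0], "claw": 1},
    {"xyz": [0, 0, -1.5], "angular": [0, 0, 0], "claw": 1},
    {"xyz": [0, 0, -2], "angular": [0, 0, 0], "claw": 1},
    {"xyz": [0, 0, -2], "angular": [0, 0, 0], "claw": 1},
    {"xyz": [0, 0, -2], "angular": [0, 0, 0], "claw": 1},
    {"xyz": [0, 0, -2], "angular": [0, 0, 0], "claw": 1},
    {"xyz": [0, 0, 0], "angular": [0, 0, 0], "claw": 1},
    {"xyz": [0, 0, 0], "angular": [0, 0, 0], "claw": 1},
  ],
)

```text
t: 22.15
eef_pos: [0.4653, -0.0328, 0.2998]
ee_rot: [2.979, 0.408, 2.889]
force: [0.2, 0.2, -1.8]
width: 0.022
gripper_force: 29.9
```

```bash
python3 st.py; python3 lid.py; python3 - <<'E'
import kin;from kin import *
from scipy.optimize import minimize
from scipy.ndimage import map_coordinates
setup();p=np.load('p.npy')
a=np.linspace(0,2*np.pi,180)
fs=[load('top'),load('s2')]
G=[cv2.GaussianBlur(cv2.magnitude(cv2.Sobel(g:=cv2.cvtColor(f['color'],cv2.COLOR_BGR2GRAY).astype(np.float32),cv2.CV_32F,1,0),cv2.Sobel(g,cv2.CV_32F,0,1)),(0,0),1) for f in fs]
def sc(f,g,c,r,z):
    P=np.array([proj(f,[c[0]+r*np.cos(t),c[1]+r*np.sin(t),z]) for t in a]);return map_coordinates(g,[P[:,1],P[:,0]],order=1).mean()
def best(ix,z=.11):
    o=(-1,)
    for x in np.arange(.49,.56,.003):
        for y in np.arange(.27,.335,.003):
            v=sum(sc(fs[i],G[i],(x,y),.05,z) for i in ix)
            if v>o[0]:o=(v,x,y)
    return o
print('pot top',best([0]),'side',best([1]),'both',best([0,1]))
E
```

```text
depth -0.08818619629880821 t,y -0.013224505816360766 -0.015877033019564456 force tool [ 0.612 -0.038  1.722] [ 0.458 -0.305 -0.714  0.195 -0.753 -2.362]
top score 0.65 shift 1 -7 pred .26: [ 0.829 -6.455] .15: [ 0.41  -3.512]
side score 0.59 shift 7 -6 pred .26: [ 4.678 -6.147] .15: [ 2.455 -3.624]
pot top (np.float32(284.89795), np.float64(0.523), np.float64(0.30300000000000005)) side (np.float32(250.69609), np.float64(0.526), np.float64(0.30000000000000004)) both (np.float32(526.32104), np.float64(0.523), np.float64(0.30300000000000005))
```

```bash
python3 - <<'E'
import kin;from kin import *
setup();p=np.load('p.npy');s=monitor.get_state();q0=s['q']
R0=Ro.from_euler('xyz',s['ee_rot'])
for yaw in(-180,165,150,135):
    R=down(yaw);T=np.array([.523,.302,.29])
    rv=(R0.inv()*R).as_rotvec(degrees=True);d=R.inv().apply(T-s['eef_pos'])*100
    print(yaw,'turn',rv,'shift',d);path([(6,(0,0,0),tuple(rv/6)),(12,tuple(d/12),(0,0,0)),(8,(0,0,1.85),(0,0,0))],p)
E
```

```text
-180 turn [  6.125  24.231 -12.326] shift [-5.775 33.5    0.88 ]
[ 0.465 -0.033  0.299] tip [ 0.465 -0.033  0.172] q [ 0.353 -0.025 -0.345 -0.    -1.251 -1.924] err 0.0 dq 0.076 z [ 0.  0. -1.]
[0.523 0.302 0.29 ] tip [0.523 0.302 0.163] q [ 0.847  0.219 -0.088 -0.    -1.264 -2.417] err 0.0 dq 0.037 z [ 0.  0. -1.]
[0.523 0.302 0.142] tip [0.523 0.302 0.015] q [ 0.847  0.331 -0.289 -0.    -0.95  -2.417] err 0.0 dq 0.039 z [ 0.  0. -1.]
165 turn [ 9.218 23.18   2.436] shift [ 3.092 33.854  0.88 ]
[ 0.465 -0.033  0.299] tip [ 0.465 -0.033  0.172] q [ 0.353 -0.025 -0.345 -0.    -1.251 -2.185] err 0.0 dq 0.077 z [-0.  0. -1.]
[0.523 0.302 0.29 ] tip [0.523 0.302 0.163] q [ 0.847  0.219 -0.088 -0.    -1.264 -2.679] err 0.0 dq 0.037 z [-0.  0. -1.]
[0.523 0.302 0.142] tip [0.523 0.302 0.015] q [ 0.847  0.331 -0.289 -0.    -0.95  -2.679] err 0.0 dq 0.039 z [-0.  0. -1.]
150 turn [12.21  21.861 17.198] shift [11.749 31.9    0.88 ]
[ 0.465 -0.033  0.299] tip [ 0.465 -0.033  0.172] q [ 0.353 -0.025 -0.345 -0.    -1.251 -2.447] err 0.0 dq 0.079 z [-0.  0. -1.]
[0.523 0.302 0.29 ] tip [0.523 0.302 0.163] q [ 0.847  0.219 -0.088 -0.    -1.264 -2.941] err 0.0 dq 0.037 z [-0.  0. -1.]
[0.523 0.302 0.142] tip [0.523 0.302 0.015] q [ 0.847  0.331 -0.289 -0.    -0.95  -2.941] err 0.0 dq 0.039 z [-0.  0. -1.]
135 turn [15.101 20.27  31.955] shift [19.605 27.772  0.88 ]
[ 0.465 -0.033  0.299] tip [ 0.465 -0.033  0.172] q [ 0.353 -0.025 -0.345 -0.    -1.251 -2.709] err 0.0 dq 0.079 z [-0.  0. -1.]
[0.523 0.302 0.29 ] tip [0.523 0.302 0.163] q [ 0.791  0.231 -0.039 -0.086 -1.295 -3.03 ] err 0.0943 dq 0.043 z [-0.  0. -1.]
[0.523 0.302 0.142] tip [0.523 0.302 0.015] q [ 0.793  0.342 -0.236 -0.098 -0.988 -3.03 ] err 0.0813 dq 0.038 z [-0.  0. -1.]
```

servo_tool(
  targets=[
    {"xyz": [0, 0, 0], "angular": [1.02, 4.04, -2.05], "claw": 1},
    {"xyz": [0, 0, 0], "angular": [1.02, 4.04, -2.05], "claw": 1},
    {"xyz": [0, 0, 0], "angular": [1.02, 4.04, -2.05], "claw": 1},
    {"xyz": [0, 0, 0], "angular": [1.02, 4.04, -2.05], "claw": 1},
    {"xyz": [0, 0, 0], "angular": [1.02, 4.04, -2.05], "claw": 1},
    {"xyz": [0, 0, 0], "angular": [1.02, 4.04, -2.05], "claw": 1},
    {"xyz": [-0.2, 2.8, 0], "angular": [0, 0, 0], "claw": 1},
    {"xyz": [-0.4, 2.8, 0], "angular": [0, 0, 0], "claw": 1},
    {"xyz": [-0.5, 2.8, 0], "angular": [0, 0, 0], "claw": 1},
    {"xyz": [-0.5, 2.8, 0], "angular": [0, 0, 0], "claw": 1},
    {"xyz": [-0.5, 2.8, 0], "angular": [0, 0, 0], "claw": 1},
    {"xyz": [-0.5, 2.8, 0], "angular": [0, 0, 0], "claw": 1},
    {"xyz": [-0.5, 2.8, 0], "angular": [0, 0, 0], "claw": 1},
    {"xyz": [-0.5, 2.8, 0], "angular": [0, 0, 0], "claw": 1},
    {"xyz": [-0.5, 2.8, 0], "angular": [0, 0, 0], "claw": 1},
    {"xyz": [-0.5, 2.8, 0], "angular": [0, 0, 0], "claw": 1},
    {"xyz": [-0.6, 2.8, 0], "angular": [0, 0, 0], "claw": 1},
    {"xyz": [-0.6, 2.8, 0], "angular": [0, 0, 0], "claw": 1},
    {"xyz": [0, 0, 0], "angular": [0, 0, 0], "claw": 1},
    {"xyz": [0, 0, 0], "angular": [0, 0, 0], "claw": 1},
  ],
)

```text
t: 24.25
eef_pos: [0.5237, 0.3034, 0.298]
ee_rot: [-3.14, -0.001, -3.141]
force: [-0.1, 0.1, -0.8]
width: 0.0217
gripper_force: 29.9
```

```bash
python3 - <<'E'
from h import *
s=monitor.get_state();print(s['q'],s['eef_pos'],s['ee_rot'],s['width'],s['force'])
plan([.523,.302,.141],down(-180))
E
```

```text
[ 0.848  0.218 -0.071  0.001 -1.284 -2.419] [0.524 0.303 0.298] [-3.14  -0.001 -3.141] 0.021678901289417796 [-0.109  0.141 -0.839]
shift cm [ 0.052 -0.11  15.7  ] turn deg [-0.114 -0.057  0.02 ] n>= 3.1400579951973904
```

servo_tool(
  targets=[
    {"xyz": [0, 0, 2], "angular": [0, 0, 0], "claw": 1},
    {"xyz": [0, 0, 2.5], "angular": [0, 0, 0], "claw": 1},
    {"xyz": [0, 0, 2.5], "angular": [0, 0, 0], "claw": 1},
    {"xyz": [0, 0, 2.5], "angular": [0, 0, 0], "claw": 1},
    {"xyz": [0, 0, 2], "angular": [0, 0, 0], "claw": 1},
    {"xyz": [0, 0, 1.5], "angular": [0, 0, 0], "claw": 1},
    {"xyz": [0, 0, 1.5], "angular": [0, 0, 0], "claw": 1},
    {"xyz": [0, 0, 1], "angular": [0, 0, 0], "claw": 1},
    {"xyz": [0, 0, 0.3], "angular": [0, 0, 0], "claw": 1},
    {"xyz": [0, 0, 0], "angular": [0, 0, 0], "claw": 1},
    {"xyz": [0, 0, 0], "angular": [0, 0, 0], "claw": 1},
  ],
)

```text
t: 25.35
eef_pos: [0.5245, 0.3033, 0.1428]
ee_rot: [3.141, 0.002, 3.141]
force: [0.6, 0.5, -0.3]
width: 0.0218
gripper_force: 29.9
```

servo_tool(
  targets=[
    {"xyz": [0, 0, 0.3], "angular": [0, 0, 0], "claw": 1},
    {"xyz": [0, 0, 0.3], "angular": [0, 0, 0], "claw": 1},
    {"xyz": [0, 0, 0], "angular": [0, 0, 0], "claw": 1},
    {"xyz": [0, 0, 0], "angular": [0, 0, 0], "claw": 3},
    {"xyz": [0, 0, 0], "angular": [0, 0, 0], "claw": 4},
    {"xyz": [0, 0, 0], "angular": [0, 0, 0], "claw": 6},
    {"xyz": [0, 0, 0], "angular": [0, 0, 0], "claw": 8},
    {"xyz": [0, 0, 0], "angular": [0, 0, 0], "claw": 8},
    {"xyz": [0, 0, -1], "angular": [0, 0, 0], "claw": 8},
    {"xyz": [0, 0, -2], "angular": [0, 0, 0], "claw": 8},
    {"xyz": [0, 0, -3], "angular": [0, 0, 0], "claw": 8},
    {"xyz": [0, 0, -3], "angular": [0, 0, 0], "claw": 8},
    {"xyz": [0, 0, -3], "angular": [0, 0, 0], "claw": 8},
    {"xyz": [0, 0, -3], "angular": [0, 0, 0], "claw": 8},
    {"xyz": [0, 0, 0], "angular": [0, 0, 0], "claw": 8},
  ],
)

```text
t: 26.85
eef_pos: [0.5256, 0.3041, 0.2921]
ee_rot: [3.136, 0.008, -3.141]
force: [-0.4, -0.3, 0.1]
width: 0.0799
gripper_force: 0.0
```

Rod is released in the pot. Next I plan the lid lift, with closed fingertips under the lip following its arc.

```bash
cat > arc.py <<'E'
import kin;from kin import *
setup();p=np.load('p.npy')
def tcp(th,a=20,s=.035,lat=0,back=0):
    RT,z=aim(a,lat);f=np.cross(z,RT.as_matrix()[:,1]);f=f if f@cx>0 else -f
    E=RC.apply([.751-.18*np.cos(th),.1185,.135+.18*np.sin(th)])
    return E-(.022-s)*z-.0095*f-back*cx,RT
E
python3 - <<'E'
from arc import *
s=monitor.get_state();R0=Ro.from_euler('xyz',s['ee_rot'])
for a in(20,15):
  for lat in(0,10):
    q=np.array([.45,0,-.8,.4,-.5,-2.6])
    for th,b in((.26,.06),(.26,0),(.6,0),(.9,0),(1.25,0)):
        X,R=tcp(th,a,lat=lat,back=b);q,e=ik(X,R,q,p);print(a,lat,th,X,q,round(e,4))
im=grab('top','top9')['color'];print('bottle/pot diffs')
f0=load('top');f1=load('top9')
for nme,(x,y,w,h) in dict(dropB=(395,145,30,30),dropA=(135,160,35,35),dish=(210,280,48,48),box=(305,288,38,48),ball=(398,215,22,22),round=(408,276,20,20)).items():
    print(nme,cv2.absdiff(f0['color'][y:y+h,x:x+w],f1['color'][y:y+h,x:x+w]).mean().round(1))
E
```

```text
20 0 0.26 [ 0.526 -0.012  0.166] [ 0.464  0.012 -0.877  0.52  -0.468 -2.726] 0.0
20 0 0.26 [ 0.584 -0.027  0.166] [ 0.383  0.111 -0.752  0.467 -0.466 -2.598] 0.0
20 0 0.6 [ 0.609 -0.033  0.221] [ 0.371  0.093 -0.59   0.345 -0.629 -2.444] 0.0
20 0 0.9 [ 0.644 -0.042  0.261] [ 0.334  0.12  -0.441  0.285 -0.735 -2.34 ] 0.0
20 0 1.25 [ 0.698 -0.056  0.29 ] [ 0.283  0.19  -0.269  0.239 -0.822 -2.241] 0.0
20 10 0.26 [ 0.526 -0.01   0.166] [ 0.403 -0.005 -0.803  0.203 -0.399 -2.366] 0.0
20 10 0.26 [ 0.585 -0.025  0.166] [ 0.32   0.102 -0.653  0.112 -0.433 -2.204] 0.0
20 10 0.6 [ 0.609 -0.031  0.221] [ 0.291  0.081 -0.509  0.064 -0.595 -2.128] 0.0
20 10 0.9 [ 0.645 -0.04   0.261] [ 0.252  0.108 -0.368  0.033 -0.707 -2.063] 0.0
20 10 1.25 [ 0.698 -0.053  0.29 ] [ 0.202  0.179 -0.2    0.003 -0.803 -1.995] 0.0
15 0 0.26 [ 0.525 -0.011  0.166] [ 0.459  0.048 -0.743  0.303 -0.6   -2.515] 0.0
15 0 0.26 [ 0.583 -0.026  0.166] [ 0.377  0.146 -0.617  0.268 -0.611 -2.402] 0.0
15 0 0.6 [ 0.607 -0.033  0.222] [ 0.351  0.131 -0.473  0.214 -0.761 -2.311] 0.0
15 0 0.9 [ 0.643 -0.042  0.261] [ 0.313  0.16  -0.331  0.182 -0.865 -2.237] 0.0
15 0 1.25 [ 0.696 -0.055  0.291] [ 0.263  0.231 -0.161  0.156 -0.955 -2.16 ] 0.0
15 10 0.26 [ 0.525 -0.009  0.166] [ 0.364  0.033 -0.666  0.023 -0.558 -2.18 ] 0.0
15 10 0.26 [ 0.583 -0.024  0.166] [ 0.285  0.136 -0.53  -0.022 -0.592 -2.066] 0.0
15 10 0.6 [ 0.608 -0.03   0.222] [ 0.257  0.119 -0.402 -0.031 -0.738 -2.035] 0.0
15 10 0.9 [ 0.643 -0.039  0.261] [ 0.222  0.148 -0.266 -0.043 -0.845 -1.997] 0.0
15 10 1.25 [ 0.697 -0.053  0.291] [ 0.177  0.22  -0.1   -0.056 -0.941 -1.949] 0.0
bottle/pot diffs
dropB 2.6
dropA 2.6
dish 1.9
box 3.4
ball 2.5
round 2.5
```

```bash
python3 - <<'E'
from arc import *
s=monitor.get_state();R0=Ro.from_euler('xyz',s['ee_rot'])
W=np.array([.48,-.005,.28]);d,_=plan(W,R0)
X1,RT=tcp(.26,back=.06)
rv=(R0.inv()*RT).as_rotvec(degrees=True);d2=RT.inv().apply(X1-W)*100;X2,_=tcp(.26,back=-.004);d3=RT.inv().apply(X2-X1)*100
print('turn',rv,'to pre',d2,'to contact',d3)
path([(12,d/12,(0,0,0)),(4,(0,0,0),rv/4),(6,d2/6,(0,0,0)),(6,d3/6,(0,0,0))],p)
E
```

```text
shift cm [  4.468 -30.879   0.796] turn deg [0. 0. 0.] n>= 6.242174964312275
turn [  2.76  -19.615  14.099] to pre [-0.436  0.479 12.311] to contact [-6.014 -0.     2.189]
[ 0.48  -0.005  0.28 ] tip [ 0.481 -0.004  0.153] q [ 0.399  0.007 -0.355 -0.002 -1.202 -1.969] err 0.0 dq 0.05 z [ 0.005  0.004 -1.   ]
[ 0.48  -0.005  0.28 ] tip [ 0.522 -0.016  0.161] q [ 0.589 -0.201 -0.722  0.348 -0.842 -2.615] err 0.0 dq 0.201 z [ 0.331 -0.084 -0.94 ]
[ 0.526 -0.012  0.166] tip [ 0.568 -0.023  0.046] q [ 0.464  0.012 -0.877  0.52  -0.468 -2.726] err 0.0 dq 0.066 z [ 0.331 -0.084 -0.94 ]
[ 0.588 -0.028  0.166] tip [ 0.63  -0.038  0.046] q [ 0.379  0.118 -0.743  0.463 -0.467 -2.589] err 0.0 dq 0.023 z [ 0.331 -0.084 -0.94 ]
```

servo_tool(
  targets=[
    {"xyz": [0.4, -2.6, 0], "angular": [0, 0, 0], "claw": 4},
    {"xyz": [0.5, -2.6, 0], "angular": [0, 0, 0], "claw": 2},
    {"xyz": [0.5, -2.6, 0], "angular": [0, 0, 0], "claw": 0},
    {"xyz": [0.5, -2.6, 0], "angular": [0, 0, 0], "claw": 0},
    {"xyz": [0.4, -2.6, 0.1], "angular": [0, 0, 0], "claw": 0},
    {"xyz": [0.4, -2.6, 0.1], "angular": [0, 0, 0], "claw": 0},
    {"xyz": [0.4, -2.6, 0.1], "angular": [0, 0, 0], "claw": 0},
    {"xyz": [0.4, -2.6, 0.1], "angular": [0, 0, 0], "claw": 0},
    {"xyz": [0.3, -2.6, 0.1], "angular": [0, 0, 0], "claw": 0},
    {"xyz": [0.3, -2.5, 0.1], "angular": [0, 0, 0], "claw": 0},
    {"xyz": [0.2, -2.5, 0.1], "angular": [0, 0, 0], "claw": 0},
    {"xyz": [0.2, -2.5, 0.1], "angular": [0, 0, 0], "claw": 0},
    {"xyz": [0, 0, 0], "angular": [0.4, -2.8, 2], "claw": 0},
    {"xyz": [0, 0, 0], "angular": [0.4, -2.8, 2], "claw": 0},
    {"xyz": [0, 0, 0], "angular": [0.4, -2.8, 2], "claw": 0},
    {"xyz": [0, 0, 0], "angular": [0.4, -2.8, 2], "claw": 0},
    {"xyz": [0, 0, 0], "angular": [0.4, -2.8, 2], "claw": 0},
    {"xyz": [0, 0, 0], "angular": [0.4, -2.8, 2], "claw": 0},
    {"xyz": [0, 0, 0], "angular": [0.4, -2.8, 2.1], "claw": 0},
    {"xyz": [0, 0, 0], "angular": [0, 0, 0], "claw": 0},
  ],
)

```text
t: 28.9
eef_pos: [0.4771, -0.0064, 0.2769]
ee_rot: [-3.135, 0.346, 2.894]
force: [0.5, -0.4, -0.7]
width: 0.0004
gripper_force: 0.0
```

```bash
python3 - <<'E'
from arc import *
s=monitor.get_state();print(s['force'],s['width'])
X1,RT=tcp(.26,back=.06);d,r=plan(X1,RT)
X2,_=tcp(.26,back=-.004);plan(X2,RT,X1,RT)
# checks on the rod in the pot: dark handle pixels near the pot mouth
f=grab('top','topA')['color'];t=load('top')['color'];sub=f[215:285,105:180];o=t[215:285,105:180]
m=(sub.max(2)<60)&(o.max(2)>90);ys,xs=np.nonzero(m);print('dark px',m.sum(),xs.mean()+105,ys.mean()+215,'pot rim centre px',proj(load('topA'),[.523,.302,.11]))
E
```

```text
[ 0.51  -0.379 -0.699] 0.0003593299381624697
shift cm [-0.813  0.75  12.095] turn deg [-0.311 -0.187  0.125] n>= 2.4291472755041332
shift cm [-6.014 -0.     2.189] turn deg [0. 0. 0.] n>= 1.2799999999999998
dark px 68 142.55882352941177 248.22058823529412 pot rim centre px [137.802 245.81 ]
```

servo_tool(
  targets=[
    {"xyz": [-0.1, 0.1, 1.7], "angular": [0, 0, 0], "claw": 0},
    {"xyz": [-0.1, 0.1, 1.7], "angular": [0, 0, 0], "claw": 0},
    {"xyz": [-0.1, 0.1, 1.7], "angular": [0, 0, 0], "claw": 0},
    {"xyz": [-0.1, 0.1, 1.7], "angular": [-0.1, 0, 0], "claw": 0},
    {"xyz": [-0.1, 0.1, 1.7], "angular": [-0.1, -0.1, 0.1], "claw": 0},
    {"xyz": [-0.1, 0.1, 1.7], "angular": [-0.1, -0.1, 0], "claw": 0},
    {"xyz": [-0.1, 0.1, 1.7], "angular": [0, 0, 0], "claw": 0},
    {"xyz": [0, 0, 0], "angular": [0, 0, 0], "claw": 0},
    {"xyz": [-1, 0, 0.35], "angular": [0, 0, 0], "claw": 0},
    {"xyz": [-1, 0, 0.35], "angular": [0, 0, 0], "claw": 0},
    {"xyz": [-1, 0, 0.35], "angular": [0, 0, 0], "claw": 0},
    {"xyz": [-1, 0, 0.35], "angular": [0, 0, 0], "claw": 0},
    {"xyz": [-1, 0, 0.35], "angular": [0, 0, 0], "claw": 0},
    {"xyz": [-0.5, 0, 0.2], "angular": [0, 0, 0], "claw": 0},
    {"xyz": [0, 0, 0], "angular": [0, 0, 0], "claw": 0},
  ],
)

```text
t: 30.45
eef_pos: [0.5804, -0.0263, 0.1668]
ee_rot: [-3.14, 0.345, 2.891]
force: [-13.1, 5.2, 2.3]
width: 0.0006
gripper_force: 6.1
```

```bash
cat > near.py <<'E'
from arc import *
s=monitor.get_state();X=s['eef_pos'];R=Ro.from_euler('xyz',s['ee_rot']);c=RC.inv().apply
print('TCP c',c(X),'force c',c(s['force']),'q',s['q'])
ths=np.arange(.2,1.3,.01);d=[np.linalg.norm(tcp(t)[0]-X) for t in ths];i=int(np.argmin(d));print('nearest th',ths[i],'dist',d[i],'vec c',c(tcp(ths[i])[0]-X))
E
python3 near.py; python3 lid.py
```

```text
TCP c [0.569 0.118 0.167] force c [-13.978   1.8     2.27 ] q [ 0.389  0.106 -0.752  0.459 -0.477 -2.595]
nearest th 0.26000000000000006 dist 0.0038677994449432705 vec c [ 0.004  0.001 -0.001]
top score 0.65 shift 1 -7 pred .26: [ 0.829 -6.455] .15: [ 0.41  -3.512]
side score 0.59 shift 7 -6 pred .26: [ 4.678 -6.147] .15: [ 2.455 -3.624]
```

Contact with the lip, about 14 N against its front edge. I ease back 3 mm, then lift along the arc.

servo_tool(
  targets=[
    {"xyz": [0.3, 0, -0.1], "angular": [0, 0, 0], "claw": 0},
    {"xyz": [-0.42, 0, -0.58], "angular": [0, 0, 0], "claw": 0},
    {"xyz": [-0.45, 0, -0.56], "angular": [0, 0, 0], "claw": 0},
    {"xyz": [-0.47, 0, -0.55], "angular": [0, 0, 0], "claw": 0},
    {"xyz": [-0.49, 0, -0.53], "angular": [0, 0, 0], "claw": 0},
    {"xyz": [-0.51, 0, -0.51], "angular": [0, 0, 0], "claw": 0},
    {"xyz": [0, 0, 0], "angular": [0, 0, 0], "claw": 0},
  ],
)

```text
t: 31.25
eef_pos: [0.5923, -0.028, 0.2038]
ee_rot: [3.14, 0.35, 2.891]
force: [-2.9, -0.5, -0.2]
width: 0.0006
gripper_force: 1.1
```

```bash
python3 near.py; python3 lid.py
```

```text
TCP c [0.581 0.119 0.204] force c [-2.652 -1.176 -0.214] q [ 0.389  0.081 -0.66   0.383 -0.577 -2.506]
nearest th 0.47000000000000025 dist 0.005876019290093522 vec c [ 0.005 -0.001 -0.003]
top score 0.4 shift 2 -15 pred .26: [ 0.829 -6.455] .15: [ 0.41  -3.512]
side score 0.44 shift 20 -10 pred .26: [ 4.678 -6.147] .15: [ 2.455 -3.624]
```

The lid is rising with the fingers at about 3 N, so I continue along the arc.

servo_tool(
  targets=[
    {"xyz": [-0.56, 0, -0.46], "angular": [0, 0, 0], "claw": 0},
    {"xyz": [-0.58, 0, -0.44], "angular": [0, 0, 0], "claw": 0},
    {"xyz": [-0.59, 0, -0.42], "angular": [0, 0, 0], "claw": 0},
    {"xyz": [-0.6, 0, -0.4], "angular": [0, 0, 0], "claw": 0},
    {"xyz": [-0.61, 0, -0.38], "angular": [0, 0, 0], "claw": 0},
    {"xyz": [-0.62, 0, -0.36], "angular": [0, 0, 0], "claw": 0},
    {"xyz": [-0.63, 0, -0.34], "angular": [0, 0, 0], "claw": 0},
    {"xyz": [-0.65, 0, -0.31], "angular": [0, 0, 0], "claw": 0},
    {"xyz": [-0.66, 0, -0.28], "angular": [0, 0, 0], "claw": 0},
    {"xyz": [-0.67, 0, -0.26], "angular": [0, 0, 0], "claw": 0},
    {"xyz": [0, 0, 0], "angular": [0, 0, 0], "claw": 0},
  ],
)

```text
t: 32.45
eef_pos: [0.6371, -0.039, 0.2592]
ee_rot: [3.14, 0.351, 2.892]
force: [0.3, 0.2, 0.5]
width: 0.0005
gripper_force: 0.0
```

```bash
python3 near.py; python3 lid.py
```

```text
TCP c [0.627 0.12  0.259] force c [0.279 0.251 0.494] q [ 0.344  0.107 -0.462  0.292 -0.727 -2.357]
nearest th 0.8600000000000005 dist 0.003991245175223716 vec c [ 0.002 -0.001 -0.003]
top score 0.28 shift -50 28 pred .26: [ 0.829 -6.455] .15: [ 0.41  -3.512]
side score 0.3 shift 51 -7 pred .26: [ 4.678 -6.147] .15: [ 2.455 -3.624]
```

```bash
cat > ang.py <<'E'
from lid import *
from scipy.ndimage import map_coordinates
def sample(f,X): 
    F,R,t=cam(f);q=X@R.T+t;u=f['cx']+F*q[:,0]/q[:,2];v=f['cy']+F*q[:,1]/q[:,2]
    g=cv2.GaussianBlur(cv2.cvtColor(f['color'],cv2.COLOR_BGR2GRAY).astype(np.float32),(0,0),1);return map_coordinates(g,[v,u],order=1,mode='nearest')
gx,gy=np.meshgrid(np.arange(.575,.77,.004),np.arange(.0,.24,.004))
P0=np.stack([gx.ravel(),gy.ravel(),np.full(gx.size,.150)],1)
def rotv(P,th):
    v=P-HY;c,s=np.cos(th),np.sin(th);return HY+np.stack([v[:,0]*c+v[:,2]*s,v[:,1],-v[:,0]*s+v[:,2]*c],1)
ref=sample(load('top'),RC.apply(P0))
for k in('top','side'):
    f=grab(k,k+'B');th=np.arange(0,1.4,.04)
    c=np.array([np.corrcoef(ref,sample(f,RC.apply(rotv(P0,t))))[0,1] for t in th]);i=c.argmax();print(k,'best th',th[i],c[i].round(2),'all',c[::3].round(2))
f=load('top8');c=[np.corrcoef(ref,sample(f,RC.apply(rotv(P0,t))))[0,1] for t in th];print('check ajar',th[np.argmax(c)],max(c))
E
python3 ang.py
```

```text
top best th 0.88 0.65 all [0.14 0.12 0.13 0.17 0.2  0.22 0.4  0.63 0.53 0.5  0.37 0.26]
side best th 0.88 0.5 all [-0.04 -0.1  -0.15 -0.14 -0.08 -0.03  0.12  0.48  0.39  0.3   0.2   0.1 ]
check ajar 0.24 0.8854340224529961
```

The texture match puts the lid at 0.88 rad. I continue to about 1.2.

servo_tool(
  targets=[
    {"xyz": [-0.68, 0, -0.23], "angular": [0, 0, 0], "claw": 0},
    {"xyz": [-0.69, 0, -0.2], "angular": [0, 0, 0], "claw": 0},
    {"xyz": [-0.7, 0, -0.17], "angular": [0, 0, 0], "claw": 0},
    {"xyz": [-0.7, 0, -0.14], "angular": [0, 0, 0], "claw": 0},
    {"xyz": [-0.71, 0, -0.11], "angular": [0, 0, 0], "claw": 0},
    {"xyz": [-0.71, 0, -0.08], "angular": [0, 0, 0], "claw": 0},
    {"xyz": [-0.72, 0, -0.05], "angular": [0, 0, 0], "claw": 0},
    {"xyz": [-0.72, 0, -0.02], "angular": [0, 0, 0], "claw": 0},
    {"xyz": [-0.72, 0, 0], "angular": [0, 0, 0], "claw": 0},
    {"xyz": [0, 0, 0], "angular": [0, 0, 0], "claw": 0},
  ],
)

```text
t: 33.65
eef_pos: [0.6915, -0.0531, 0.2894]
ee_rot: [3.141, 0.351, 2.892]
force: [0.2, -0.4, -0.6]
width: 0.0002
gripper_force: 0.0
```

```bash
python3 near.py; python3 ang.py
```

```text
TCP c [0.683 0.119 0.289] force c [ 0.321 -0.325 -0.562] q [ 0.29   0.18  -0.286  0.244 -0.815 -2.253]
nearest th 1.2100000000000009 dist 0.001732883316970538 vec c [-0.    -0.001 -0.001]
top best th 0.0 0.16 all [ 0.16  0.09 -0.01 -0.01  0.02  0.01 -0.03 -0.02 -0.02  0.01 -0.02 -0.12]
side best th 0.0 0.24 all [ 0.24  0.1   0.02  0.    0.05  0.01 -0.06 -0.09 -0.12 -0.1  -0.07  0.14]
check ajar 0.24 0.8854340224529961
```

servo_tool(
  targets=[
    {"xyz": [1, 0, -0.3], "angular": [0, 0, 0], "claw": 0},
    {"xyz": [1.5, 0, -0.5], "angular": [0, 0, 0], "claw": 0},
    {"xyz": [2, 0, -1], "angular": [0, 0, 0], "claw": 0},
    {"xyz": [2, 0, -1.5], "angular": [0, 0, 0], "claw": 0},
    {"xyz": [2, 0, -2], "angular": [0, 0, 0], "claw": 0},
    {"xyz": [2, 0, -2], "angular": [0, 0, 0], "claw": 0},
    {"xyz": [2, 0, -2], "angular": [0, 0, 0], "claw": 0},
    {"xyz": [2, 0, -2], "angular": [0, 0, 0], "claw": 0},
    {"xyz": [0, 0, 0], "angular": [0, 0, 0], "claw": 0},
  ],
)

```text
t: 34.65
eef_pos: [0.5186, -0.0096, 0.3479]
ee_rot: [3.138, 0.353, 2.892]
force: [-0.6, 0.1, 0.8]
width: 0.0003
gripper_force: 0.0
```

```bash
cat > sil.py <<'E'
from ang import *
s=monitor.get_state();print(s['eef_pos'],s['force'],s['qd'].round(3))
# edge contrast across the lid's front edge (white lid 205 from hinge less lip) and lip tip, for each angle
ed={'lip':(np.array([.571,0,.139]),.07,.167),'lid':(np.array([.596,0,.150]),.01,.228)}
for k in('side','top'):
    f=grab(k,k+'C');g=cv2.cvtColor(f['color'],cv2.COLOR_BGR2GRAY).astype(np.float32);G=cv2.GaussianBlur(cv2.magnitude(cv2.Sobel(g,cv2.CV_32F,1,0),cv2.Sobel(g,cv2.CV_32F,0,1)),(0,0),.8)
    th=np.arange(.7,1.36,.03);o=[]
    for t in th:
        v=0
        for P,a,b in ed.values():
            L=np.stack([np.full(40,P[0]),np.linspace(a,b,40),np.full(40,P[2])],1)
            q=np.array([proj(f,X) for X in RC.apply(rotv(L,t))]);v+=map_coordinates(G,[q[:,1],q[:,0]],order=1).mean()
        o.append(v)
    o=np.array(o);print(k,'top angles',[(th[i].round(2),int(o[i])) for i in np.argsort(-o)[:5]],'median',int(np.median(o)))
E
python3 sil.py
```

```text
top best th 0.0 0.41 all [ 0.41  0.35  0.23  0.21  0.26  0.26  0.21  0.18  0.14  0.19  0.22 -0.09]
side best th 0.6 0.22 all [ 0.21  0.09  0.08  0.1   0.17  0.22  0.17  0.08 -0.    0.02  0.16  0.15]
check ajar 0.24 0.8854340224529961
[ 0.52  -0.009  0.346] [-0.78  -0.628  0.095] [-0.016  0.04   0.007 -0.003  0.004  0.005]
side top angles [(np.float64(1.24), 386), (np.float64(1.18), 332), (np.float64(1.15), 297), (np.float64(1.12), 282), (np.float64(1.36), 276)] median 182
top top angles [(np.float64(1.24), 399), (np.float64(1.21), 344), (np.float64(1.12), 312), (np.float64(1.15), 277), (np.float64(1.3), 275)] median 208
```

Both views put the lid at 1.24 rad. The rod is in the pot and the arm is clear, so I hand in.

```bash
python3 -c "
from station import order
print(order.job_done())"
```

```text
the job is handed in; nothing more can be done
None
```

I've handed the job in; no verdict came back. The latch was pressed and the lid raised to about 1.24 rad (71°). The rod was released point-down in the larger white pot, and the bottles beside the centrifuge, the dish, the slide box and the other two tools showed no change when last compared, before the lid lift (the tray bottles weren't compared).

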